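Scoop deburring media into the tumbling pot

ROBOT

A 6-joint arm with a two-finger parallel gripper is mounted at the origin on a cart in front of the work surface, level with it; the furniture and walls round the work are solid. World frame = base frame: x ahead of the robot, y to its left, z up, the work surface at z = 0. Lengths are in m, angles in degrees, forces in N, time in s.
With the tool pointing down it reaches from about 0.25 to 0.725 m from the base axis. Payload 9.7 kg.
Tool frame: the origin (TCP) lies on the centre line of the jaws, within the pads' length; the fingertips stand 22 mm ahead of it and the grasp point (between the pads) lies 3 mm ahead of it; z points along the fingers, y is the direction in which the jaws open and shut (so a half turn about z gives the same grasp; the last joint's range is limited). The gripper opens to 85 mm and grips with 20 to 120 N. Pads are 22 mm wide; open, the fingers measure 114 mm over their backs; the gripper's body (76 mm by 85 mm) begins 54 mm behind the grasp point. The pads swing forward as they close: fully open they stand 13 mm farther back than shut.
Start: joints at [-65.776, 4.979, 10.078, 95.1, 0, 90], TCP at [0.226, -0.502, 0.253] pointing down, gripper open.
Joint ranges: [-179.16, 179.16], [-48.56, 103.87], [-65.8, 70.77], [-126.05, 130.52], [-82.76, 87.17], [-180, 180]. Speed limits (degrees/s): [127.2, 127.2, 147.25, 180, 180, 180].

INTERFACE

Orientations are given as [roll, pitch, yaw] about the fixed x, y, z axes, in that order (R = Rz(yaw) Ry(pitch) Rx(roll)).
In Python, from workcell import monitor, eyes, job gives the robot as it stands. The module is installed in compiled form; this text tells all that it offers.
- The arm moves only by the tool drive_tool, never from a script. Its argument "plan" is a list of rows, each a list of 3 entries, a list of its own where there are three numbers: the opening, from 0 (shut) to 1 (fully open), then the shift along the world's x, y, z in m, then the turn about the world's z in degrees. In form: [[gripper, [x, y, z], yaw], ...]. A call has 1 to 10 rows; each row shifts and turns the commanded pose from where the row before left it; what a row does not reach is not made up. A row lasts 1/8 s, in which the tool goes at most 62.5 mm and 10.7 degrees, less where a joint would pass 70% of its speed; a pose out of reach is approached as far as the arm can. A call is refused whole if a number of a shift passes 0.0625 or a number of a turn 10.7, either way. A call with a gripper value outside its range is refused whole. The fingers move at their own pace and stop on an object; "grip_force" is the grip in N (left out, the last holds). Time passes only in rows, so rows that do not move let the fingers close. It gives the time, the measured TCP pose, the force and the opening at its end, in the units of the state.
- monitor.get_obs(): the state, without advancing time (a new reading comes with each control period).
- eyes.camera(name): name is "scene" or "top"; returns (picture, depth): 420x560x3 uint8, red, green, blue; 420x560 float32, m along the optical axis (not along the pixel's ray), 0 where there is no reading.
- eyes.camera_params(name): a dict with "fx", "fy", "cx", "cy" (pixels), "extrinsics" (4x4, takes a point from world to camera coordinates). Camera axes: x right, y down, z forward; pixel columns grow to the right and rows downward; lengths in m; the calibration is good to about 2 mm. A picture is of the moment at which its call begins. camera_params takes no time and is no camera call.
- job.job_done(): hands the job in, once; it reports no verdict.
The state is a dict: "time": time; "q": joint angles; "qd": joint speeds; "joint_efforts": joint torques, N m; "ee_pos": TCP position; "tcp_rot": TCP orientation; "wrist_force": force on the tool from outside, world axes, zero at the start; "torque": the same for the moment, N m; "opening": finger opening in m.
Only numpy, scipy, OpenCV 4.12 (cv2) and the standard library are available. Lean on these libraries where they do the work, as an engineer would, in place of code of your own. Each camera call takes 0.05 s, during which the arm holds its last target.

TASK

Load the tumbling pot: with the hand scoop, scoop up white ceramic pieces from the grey tray and tip at least three of the five into the dark steel pot. Do not touch the pieces with the fingers, leave no piece in the scoop or on the bench (what is not in the pot stays in the tray), and keep the pot standing where it is and the V block and the stone undisturbed. Finally stand the scoop on its flat base on the bench, beside the tray and the pot.

Things in the scene. Friction and masses are not known exactly. Their poses are not given: they have to be found in the camera images.
- scoop: Loose sheet-steel hand scoop, 0.16 kg, on its flat base. Origin: centre of the underside, z up. Open mouth at -x. Floor plate 2.5 mm thick, x = -44 to +42 mm, 84 mm wide (y). Side walls 30 mm high (16 mm in the 22 mm next to the mouth), back wall 34 mm high at x = +43 mm. From the back rises a post (8 mm in y, x = 34 to 44 mm) with the rubber paddle grip, see scoop_grip.
- scoop_grip (a point): Middle of the scoop's upright rubber paddle grip, at x = +33, y = 0, z = +90 mm in the scoop's frame; axes as the scoop's. The paddle is 12 mm thick in y, 34 mm wide in x and reaches from z = 55 to 115 mm; take it across the 12 mm from above.
- scoop_lip (a point): Middle of the scoop's front lower edge (the lip), 44 mm in front of its origin (-x), at its underside; axes as the scoop's.
- tray: Grey open tray screwed to the bench, 260 (its x) x 108 (its y) x 36 mm high, walls 4 mm (62 mm high at the -x end and along the last 60 mm of the sides there), inner floor at z = 6 mm. Origin: centre of the underside. Inside its -x end, nearer the robot, the flat floor ends at x = -82 mm and a 35 degree ramp rises to z = 37 mm at the end wall. The pieces start at x = -82 to +14 mm; beyond that the floor is empty.
- pot: Loose dark steel tumbling pot, open at the top, 0.7 kg, round: 124 mm across the foot, 150 mm across the rim (144 mm inside), 70 mm high, wall 3 mm, base 5 mm. Origin: centre of the underside; z up.
- v_block_0: Ground steel V block, 55 x 36 x 32 mm, a bystander. Origin: centre of the underside.
- oil_stone_0: Green stone stick, 25 x 100 x 13 mm, a bystander. Origin: centre of the underside.
- piece_0: One of five alike white ceramic deburring pieces: a round-ended cylinder (capsule) lying down, 22 mm in diameter, 36 mm long along its y, 25 g; glazed and slippery, it rolls easily. Origin: its centre.
- piece_1: One of five alike white ceramic deburring pieces: a round-ended cylinder (capsule) lying down, 22 mm in diameter, 36 mm long along its y, 25 g; glazed and slippery, it rolls easily. Origin: its centre.
- piece_2: One of five alike white ceramic deburring pieces: a round-ended cylinder (capsule) lying down, 22 mm in diameter, 36 mm long along its y, 25 g; glazed and slippery, it rolls easily. Origin: its centre.
- piece_3: One of five alike white ceramic deburring pieces: a round-ended cylinder (capsule) lying down, 22 mm in diameter, 36 mm long along its y, 25 g; glazed and slippery, it rolls easily. Origin: its centre.
- piece_4: One of five alike white ceramic deburring pieces: a round-ended cylinder (capsule) lying down, 22 mm in diameter, 36 mm long along its y, 25 g; glazed and slippery, it rolls easily. Origin: its centre.
Not all that is in view belongs to the job. Of the things that look like the scoop, the largest one is meant.

How it is judged:
By the outcome, as a careful person would: the job done as asked, in the order asked, and still so for the second after the job is handed in, with the robot touching nothing.
It also fails if it takes over 72 s, if anything falls off the work surface, if the arm or the gripper's body presses on something with over 40 N, if the wrist force passes 120 N, or if a joint passes its speed limit or range.

## Working session

There is one attempt and no reset: what is moved stays moved. The work goes in short steps, Python scripts to look and compute and a tool call to move; the robot and the scene stay as the last step left them, time stands still between calls to the robot, and variables do not carry over. Pictures are saved under pics/ and viewed, and the job is handed in when it is done.

Besides the shell and the picture viewer there is one more tool, called after "Request:" by a JSON object that holds its "fn" and its "kwargs", one argument or row to a line. drive_tool: Moves the arm, as the interface text tells. Its arguments: {"type":"object","properties":{"plan":{"type":"array","items":{"type":"array"}},"grip_force":{"type":"number"}},"required":["plan"]}

```bash
mkdir -p pics
cat > h.py <<'E'
import numpy as np, cv2
from workcell import monitor, eyes, job
def cam(n):
    im,d=eyes.camera(n); p=eyes.camera_params(n); return im,d,p
def save(im,f,crop=None,s=1):
    if crop: im=im[crop[1]:crop[3],crop[0]:crop[2]]
    if s!=1: im=cv2.resize(im,None,fx=s,fy=s,interpolation=cv2.INTER_CUBIC)
    cv2.imwrite('pics/'+f,cv2.cvtColor(im,cv2.COLOR_RGB2BGR))
def cloud(d,p):
    v,u=np.indices(d.shape); X=np.stack([(u-p['cx'])/p['fx']*d,(v-p['cy'])/p['fy']*d,d,np.ones_like(d)],-1)
    W=X@np.linalg.inv(p['extrinsics']).T; W=W[...,:3]; W[d==0]=np.nan; return W
def proj(P,p):
    P=np.atleast_2d(P); c=np.c_[P,np.ones(len(P))]@np.array(p['extrinsics']).T
    return np.c_[c[:,0]/c[:,2]*p['fx']+p['cx'],c[:,1]/c[:,2]*p['fy']+p['cy']]
E
python3 - <<'E'
from h import *
for n in('scene','top'):
    im,d,p=cam(n); save(im,n+'0.png'); np.savez(n+'0.npz',im=im,d=d); print(n,p)
print(monitor.get_obs())
E
```

```text
scene {'fx': 449.18068332407694, 'fy': 449.18068332407694, 'cx': 281.2030437229989, 'cy': 207.96483706710103, 'extrinsics': array([[-0.65467991, -0.75588511,  0.00564926,  0.42807629],
       [-0.450129  ,  0.38383564, -0.80625931,  0.27094219],
       [ 0.60727103, -0.53038467, -0.59153529,  0.90210899],
       [ 0.        ,  0.        ,  0.        ,  1.        ]])}
top {'fx': 493.94296761870316, 'fy': 493.94296761870316, 'cx': 280.2998936223958, 'cy': 209.81019213689547, 'extrinsics': array([[-0.02382169, -0.9995896 ,  0.01591074,  0.08047355],
       [-0.99004312,  0.02137959, -0.13913138,  0.52231486],
       [ 0.13873412, -0.01906666, -0.9901461 ,  1.03340594],
       [ 0.        ,  0.        ,  0.        ,  1.        ]])}
{'time': 0.1, 'q': array([-6.57746719e+01,  5.00934603e+00,  1.00382137e+01,  9.50988635e+01,
       -1.95638450e-03,  9.00001347e+01]), 'qd': array([-0.01352013,  0.04219629,  0.07192071, -0.01509679,  0.00529379,
       -0.06759762]), 'joint_efforts': array([-3.75332893e-04, -5.21561801e+01,  4.65654016e+01,  1.60275679e-02,
       -2.79789231e-05, -3.40857731e-06]), 'ee_pos': array([ 0.22559873, -0.50140892,  0.25263355]), 'tcp_rot': array([-1.79930004e+02,  1.95654763e-03,  2.42251958e+01]), 'wrist_force': array([-0.9113991 ,  0.30787632,  0.37636647]), 'torque': array([0.05937329, 0.01361648, 0.04179879]), 'opening': 0.08538603263704801}
```

View pics/scene0.png

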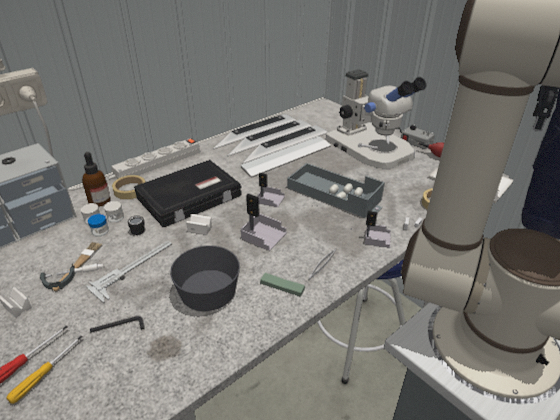

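View pics/top0.png

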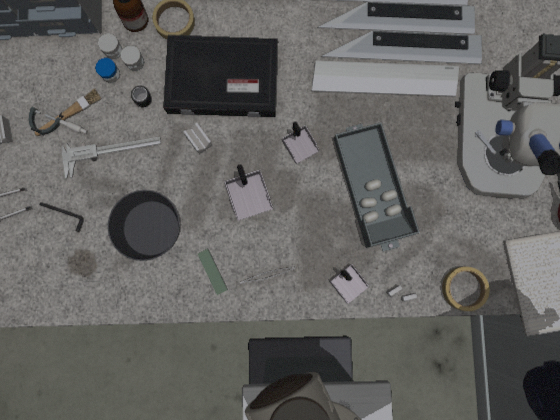

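Run:
```python
from h import *
a=np.load('top0.npz'); im,d=a['im'],a['d']
save(im,'crop1.png',(180,100,440,300),3)
p=eyes.camera_params('top'); W=cloud(d,p)
def at(u,v): return np.round(W[v,u],3)
for n,u,v in [('bench',300,230),('scoopfloor',250,197),('grip',242,172),('pot in',147,222),('tray fl',360,160),('stone',212,270),('vb',197,137),('small1',302,150),('small2',348,288)]: print(n,at(u,v))
```

```text
bench [0.483 0.025 0.001]
scoopfloor [0.559 0.135 0.004]
grip [0.592 0.146 0.115]
pot in [0.508 0.364 0.002]
tray fl [ 0.638 -0.115  0.006]
stone [0.399 0.22  0.009]
vb [0.696 0.251 0.015]
small1 [0.665 0.015 0.002]
small2 [ 0.353 -0.076  0.001]
```

View pics/crop1.png

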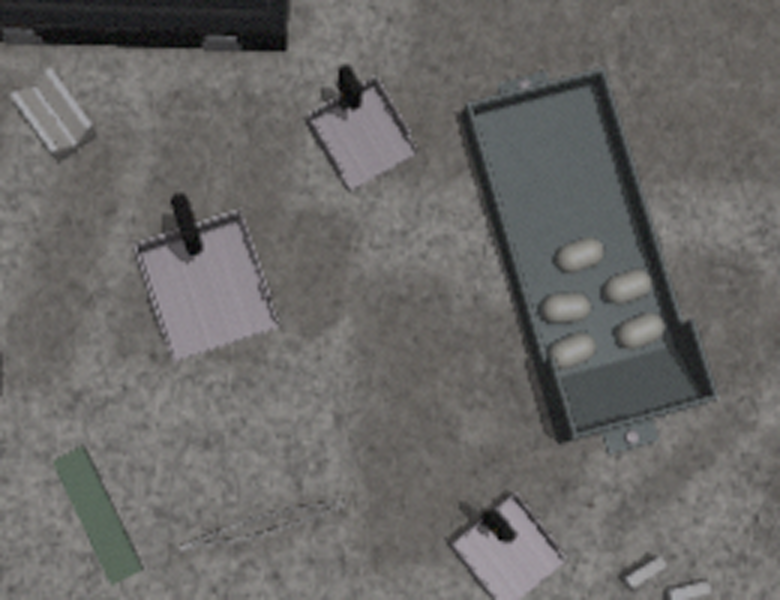

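```bash
cat >> h.py <<'E'
def T(x,y,yaw,P):
    c,s=np.cos(np.radians(yaw)),np.sin(np.radians(yaw)); P=np.atleast_2d(np.array(P,float))
    return np.c_[x+c*P[:,0]-s*P[:,1],y+s*P[:,0]+c*P[:,1],P[:,2]]
E
python3 - <<'E'
from h import *
a=np.load('top0.npz'); im,d=a['im'],a['d']
p=eyes.camera_params('top'); W=cloud(d,p)
X,Y,Z=W[...,0],W[...,1],W[...,2]
# scoop: floor region z 1..8 pinkish
R,G,B=[im[...,i].astype(int) for i in range(3)]
m=(abs(X-.56)<.09)&(abs(Y-.135)<.09)&(R-G>6)&(B-G>4)
print('pink',m.sum(), np.nanmedian(Z[m]))
pts=np.c_[X[m],Y[m]].astype(np.float32); print('scoop rect',cv2.minAreaRect(pts*1000))
g=(abs(X-.6)<.06)&(abs(Y-.14)<.06)&(Z>.1)&(Z<.125); print('grip top',g.sum(),np.nanmean(W[g],0)); 
gp=np.c_[X[g],Y[g]].astype(np.float32); print(cv2.minAreaRect(gp*1000))
# tray
m=(X>.35)&(X<.72)&(Y>-.26)&(Y<-.02)&(Z>.028)&(Z<.045); print('tray rim36',m.sum(),cv2.minAreaRect(np.c_[X[m],Y[m]].astype(np.float32)*1000))
m=(X>.35)&(X<.72)&(Y>-.26)&(Y<-.02)&(Z>.052)&(Z<.07); print('tray rim62',m.sum(),cv2.minAreaRect(np.c_[X[m],Y[m]].astype(np.float32)*1000))
# pot rim
m=(abs(X-.5)<.12)&(abs(Y-.37)<.12)&(Z>.062)&(Z<.08); print('pot',m.sum(),cv2.minEnclosingCircle(np.c_[X[m],Y[m]].astype(np.float32)*1000))
# pieces
m=((R+G+B)>380)&(X>.38)&(X<.7)&(Y>-.24)&(Y<-.05)&(Z<.04)
n,l,s,c=cv2.connectedComponentsWithStats(m.astype(np.uint8))
for i in range(1,n):
    if s[i,4]>30: print('piece',s[i],np.nanmean(W[l==i],0))
E
```

```text
pink 419 0.0009964775564916817
scoop rect ((561.399658203125, 137.90771484375), (85.13626098632812, 78.69815063476562), 16.415302276611328)
grip top 100 [0.59238197 0.14713433 0.11223499]
((592.978271484375, 147.3739776611328), (32.696773529052734, 11.567397117614746), 17.28421974182129)
tray rim36 892 ((547.1369018554688, -137.99595642089844), (162.20254516601562, 341.27764892578125), 89.84908294677734)
tray rim62 254 ((460.750732421875, -128.7842254638672), (86.58785247802734, 201.8513641357422), 31.037504196166992)
pot 459 ((495.0999450683594, 355.4650573730469), 75.12390899658203)
piece [398 170   8  11  34] [ 0.60183664 -0.20900817 -0.00191715]
piece [368 180  12   9  69] [ 0.57814688 -0.13973959  0.02591231]
piece [385 191  11   8  67] [ 0.55405397 -0.17434596  0.02544429]
piece [364 199  12   7  71] [ 0.53914841 -0.12791501  0.02552078]
piece [389 206  12   8  69] [ 0.52076527 -0.18160798  0.02574114]
piece [366 212  12   9  69] [ 0.50688503 -0.13012546  0.02548047]
piece [347 267  12   9  57] [ 0.38854489 -0.08555388  0.00111003]
```

Run:
```python
from h import *
from scipy.optimize import least_squares
a=np.load('top0.npz'); im,d=a['im'],a['d']
p=eyes.camera_params('top'); W=cloud(d,p)
X,Y,Z=W[...,0],W[...,1],W[...,2]
m=(X>.42)&(X<.72)&(Y>-.23)&(Y<-.06)&(Z>.031)&(Z<.041)
P=np.c_[X[m],Y[m]]
def res(q):
    x,y,t=q; c,s=np.cos(t),np.sin(t); l=(P-[x,y])@np.array([[c,-s],[s,c]])
    dx=abs(l[:,0])-.128; dy=abs(l[:,1])-.052
    return np.clip(np.where((abs(dx)<abs(dy)),dx,dy),-.02,.02)
r=least_squares(res,[.545,-.143,.29],loss='soft_l1',f_scale=.002); x,y,t=r.x; yaw=np.degrees(t); print('tray',x,y,yaw,r.cost,len(P))
o=im.copy()
def poly(P,col,im=o,pp=p,s=1):
    q=proj(P,pp); cv2.polylines(im,[np.int32(np.round(q*16))],True,col,1,cv2.LINE_AA,4)
h,w=.130,.054
poly(T(x,y,yaw,[[h,w,.036],[h,-w,.036],[-h,-w,.062],[-h,w,.062]]),(255,0,0))
h,w=.126,.050
poly(T(x,y,yaw,[[h,w,.006],[h,-w,.006],[-.082,-w,.006],[-.082,w,.006]]),(255,255,0))
sx,sy,syaw=.561,.1375,17
poly(T(sx,sy,syaw,[[.042,.042,.0025],[.042,-.042,.0025],[-.044,-.042,.0025],[-.044,.042,.0025]]),(0,255,0))
poly(T(sx,sy,syaw,[[.050,.006,.115],[.050,-.006,.115],[.016,-.006,.115],[.016,.006,.115]]),(0,255,255))
th=np.linspace(0,6.28,40); poly(np.c_[.495+.075*np.cos(th),.3555+.075*np.sin(th),.07+0*th],(255,0,255))
poly(np.c_[.495+.062*np.cos(th),.3555+.062*np.sin(th),.0+0*th],(255,0,255))
save(o,'ov1.png',(100,110,430,260),2.4)
np.save('tray.npy',[x,y,yaw])
for q in [(.578,-.140),(.554,-.1745),(.539,-.128),(.521,-.1815),(.507,-.130)]:
    c,s=np.cos(t),np.sin(t); print(np.round(np.array([q[0]-x,q[1]-y])@np.array([[c,-s],[s,c]]),3))
```

```text
tray 0.5460651656386566 -0.1474955723842918 13.451926959068325 0.0066635478458093615 617
[ 0.033 -0.   ]
[ 0.001 -0.028]
[-0.002  0.021]
[-0.032 -0.027]
[-0.034  0.026]
```

View pics/ov1.png

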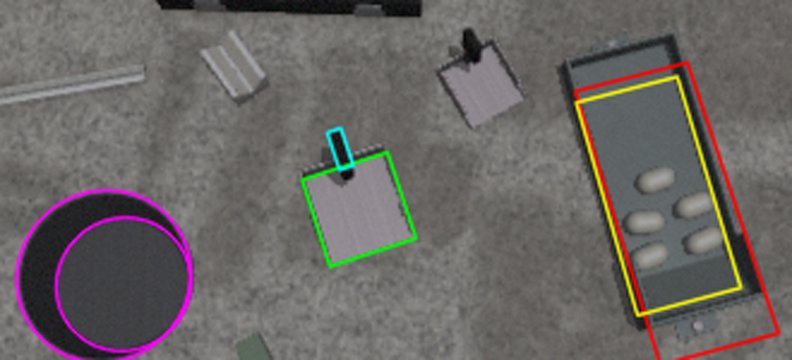

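Run:
```python
from h import *
from scipy.optimize import least_squares
a=np.load('top0.npz'); im,d=a['im'],a['d']
p=eyes.camera_params('top')
# rim corners by pixel (from ov1/2.4+offset): far-left outer top, far-right outer top, near-left top(62), near-right top(62)
px=np.array([[100+563/2.4,110+66/2.4],[100+676/2.4,110+36/2.4],[100+636/2.4,110+326/2.4],[100+764/2.4,110+291/2.4]])
loc=[[.130,.054,.036],[.130,-.054,.036],[-.130,.054,.062],[-.130,-.054,.062]]
f=lambda q:(proj(T(q[0],q[1],q[2],loc),p)-px).ravel()
r=least_squares(f,[.57,-.14,14],x_scale=[.01,.01,1]); print(r.x,np.round(r.fun,1)); x,y,yaw=r.x
o=cv2.resize(im[100:270,310:430],None,fx=4,fy=4,interpolation=cv2.INTER_CUBIC)
def poly(P,col):
    q=(proj(P,p)-[310,100]+.5)*4; cv2.polylines(o,[np.int32(np.round(q))],True,col,1,cv2.LINE_AA)
h,w=.130,.054
poly(T(x,y,yaw,[[h,w,.036],[h,-w,.036],[-.07,-w,.036],[-.07,-w,.062],[-h,-w,.062],[-h,w,.062],[-.07,w,.062],[-.07,w,.036]]),(255,0,0))
h,w=.126,.050
poly(T(x,y,yaw,[[h,w,.006],[h,-w,.006],[-.082,-w,.006],[-.082,w,.006]]),(255,255,0))
poly(T(x,y,yaw,[[-h,w,.037],[-h,-w,.037],[-.082,-w,.006],[-.082,w,.006]]),(0,255,0))
save(o,'ov2.png'); np.save('tray.npy',[x,y,yaw])
t=np.radians(yaw);c,s=np.cos(t),np.sin(t)
for q in [(.578,-.140),(.554,-.1745),(.539,-.128),(.521,-.1815),(.507,-.130)]:
    print(np.round(np.array([q[0]-x,q[1]-y])@np.array([[c,-s],[s,c]]),3))
```

```text
[ 0.57582828 -0.13595145 12.92969593] [-0.7 -3.2 -1.  -2.1  2.8  1.5 -1.2  3.5]
[ 0.001 -0.004]
[-0.03  -0.033]
[-0.034  0.016]
[-0.064 -0.032]
[-0.066  0.021]
```

View pics/ov2.png

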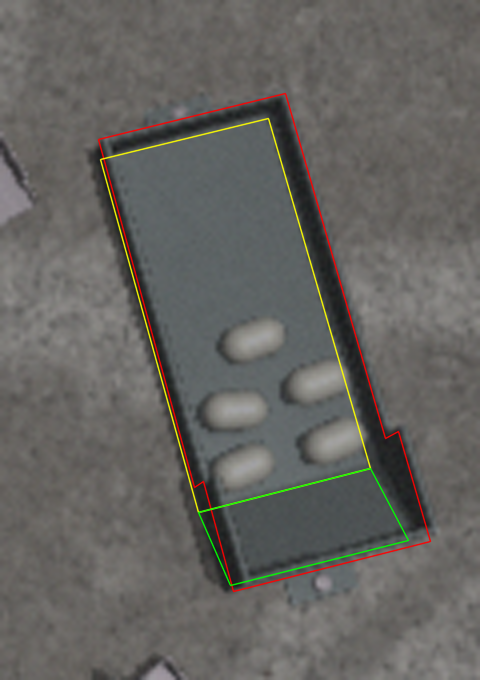

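Run:
```python
from h import *
from scipy.optimize import least_squares
x0=np.load('tray.npy')
for n in('top','scene'):
    a=np.load(n+'0.npz'); im,d=a['im'],a['d']; p=eyes.camera_params(n); W=cloud(d,p).reshape(-1,3)
    t=np.radians(x0[2]);c,s=np.cos(t),np.sin(t); l=(W[:,:2]-x0[:2])@np.array([[c,-s],[s,c]])
    near=(abs(l[:,0])<.15)&(abs(l[:,1])<.07)&(l[:,0]>-.065)
    m=near&(W[:,2]>.033)&(W[:,2]<.040)
    P=W[m][:,:2]
    def res(q):
        t=np.radians(q[2]); c,s=np.cos(t),np.sin(t); l=(P-q[:2])@np.array([[c,-s],[s,c]])
        dx=abs(l[:,0])-.128; dy=abs(l[:,1])-.052
        e=np.where((abs(dx)<abs(dy)),dx,dy); e=np.sign(e)*np.maximum(abs(e)-.001,0); return e
    r=least_squares(res,x0,x_scale=[.01,.01,1],loss='cauchy',f_scale=.0015); print(n,len(P),r.x,np.median(abs(r.fun)))
    fl=near&(W[:,2]<.010)&(W[:,2]>.003)&(abs(l[:,0])<.12)
    ll=l[fl]; print('floor x,y range',np.percentile(ll,[1,99],axis=0), 'z',np.median(W[fl][:,2]))
    save(im,'tray_%s.png'%n,(270,130,410,230) if n=='scene' else (310,110,430,260),5 if n=='scene' else 4)
```

```text
top 329 [ 0.57875952 -0.14001054 13.90147262] 3.518635348504721e-05
floor x,y range [[-0.05896095 -0.05574021]
 [ 0.11827662  0.05033753]] z 0.005262238471400504
scene 252 [ 0.57758707 -0.13805258 13.88321912] 0.00045767093033214235
floor x,y range [[-0.06063647 -0.05587412]
 [ 0.11771108  0.06494467]] z 0.007442324322276261
```

Request:
{"fn": "drive_tool", "kwargs": {
  "plan": [
    [1, [0.02, 0.035, 0], 0],
    [1, [0.03, 0.054, 0], -1],
    [1, [0.03, 0.054, 0], -1],
    [1, [0.03, 0.054, 0], -1],
    [1, [0.03, 0.054, 0], -1],
    [1, [0.03, 0.054, 0], -1],
    [1, [0.03, 0.054, 0], -1],
    [1, [0.03, 0.054, 0], -1.2],
    [1, [0.03, 0.054, 0], 0],
    [1, [0.03, 0.054, 0], 0]
  ],
  "grip_force": 60
}}

```text
time: 1.35
ee_pos: [0.5162, 0.0215, 0.2531]
tcp_rot: [180.0, 0.0, 17.0]
wrist_force: [1.2, -0.7, 0.2]
opening: 0.0853
```

Request:
{"fn": "drive_tool", "kwargs": {
  "plan": [
    [1, [0.03, 0.05, 0], 0],
    [1, [0.03, 0.05, 0], 0],
    [1, [0.0195, 0.0285, -0.01], 0],
    [1, [0, 0, -0.05], 0],
    [1, [0, 0, -0.05], 0],
    [1, [0, 0, -0.04], 0],
    [1, [0, 0, -0.02], 0],
    [1, [0, 0, 0], 0]
  ]
}}

```text
time: 2.35
ee_pos: [0.594, 0.1476, 0.0812]
tcp_rot: [-180.0, 0.2, 17.0]
wrist_force: [-0.1, 0.5, 0.7]
opening: 0.085
```

Run:
```python
from h import *
im,d,p=cam('top'); save(im,'top1.png',(190,130,310,230),5)
im,d,p=cam('scene'); save(im,'sc1.png',(180,100,380,300),3)
```

```text
(no output)
```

View pics/sc1.png

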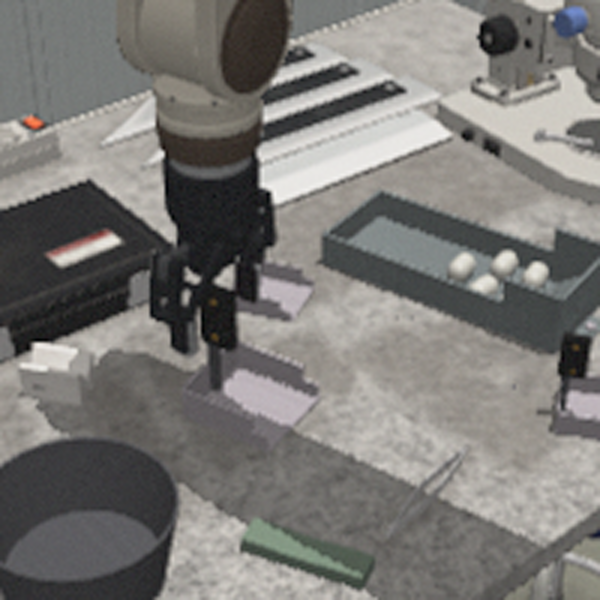

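View pics/top1.png

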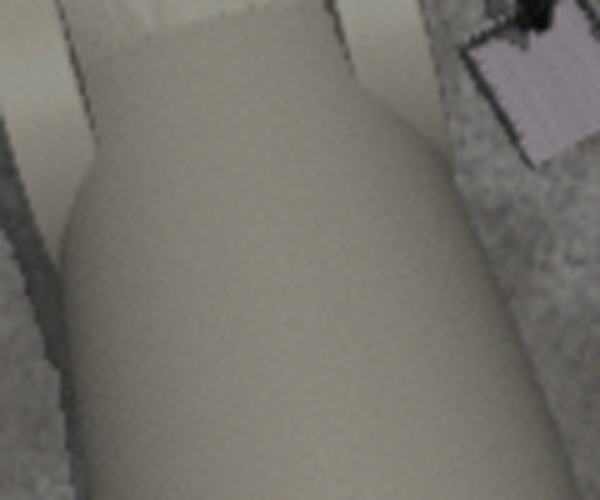

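Request:
{"fn": "drive_tool", "kwargs": {
  "plan": [
    [0, [0, 0, 0], 0],
    [0, [0, 0, 0], 0],
    [0, [0, 0, 0], 0],
    [0, [0, 0, 0], 0],
    [0, [0, 0, 0], 0],
    [0, [0, 0, 0], 0]
  ],
  "grip_force": 60
}}

```text
time: 3.2
ee_pos: [0.5952, 0.148, 0.0834]
tcp_rot: [-180.0, -0.0, 17.0]
wrist_force: [-0.5, 0.1, 2.0]
opening: 0.0111
```

Request:
{"fn": "drive_tool", "kwargs": {
  "plan": [
    [0, [0, 0, 0.03], 0],
    [0, [0, 0, 0.04], 0],
    [0, [0, 0, 0], 0],
    [0, [0, 0, 0], 0]
  ],
  "grip_force": 60
}}

```text
time: 3.7
ee_pos: [0.5949, 0.1478, 0.1523]
tcp_rot: [-180.0, 0.1, 17.0]
wrist_force: [-0.9, -0.1, -2.9]
opening: 0.0109
```

Run:
```python
from h import *
im,d,p=cam('scene'); save(im,'sc2.png',(180,100,380,300),3); print(monitor.get_obs()['wrist_force'],monitor.get_obs()['torque'])
```

```text
[ 0.36600025  0.26405366 -2.47313606] [-0.02372893 -0.02619932  0.03303095]
```

Request:
{"fn": "drive_tool", "kwargs": {
  "plan": [
    [0, [0, 0, 0], 0],
    [0, [0, 0, 0], 0],
    [0, [0, 0, 0], 0],
    [0, [0, 0, 0], 0]
  ],
  "grip_force": 20
}}

```text
time: 4.25
ee_pos: [0.5952, 0.1479, 0.1532]
tcp_rot: [-180.0, 0.0, 17.0]
wrist_force: [-0.3, -0.0, -2.3]
opening: 0.0113
```

Run:
```python
from h import *
im,d,p=cam('scene'); save(im,'sc3.png',(180,100,380,300),3); print(monitor.get_obs()['wrist_force'],monitor.get_obs()['torque'])
a,b=[cv2.imread('pics/sc%d.png'%i) for i in(2,3)]; cv2.imwrite('pics/sc23.png',cv2.resize(np.hstack([a[200:500,100:420],b[200:500,100:420]]),None,fx=1.2,fy=1.2))
```

```text
[-0.53122533 -0.99374389 -1.58473116] [0.02321283 0.01662663 0.00429744]
```

View pics/sc23.png

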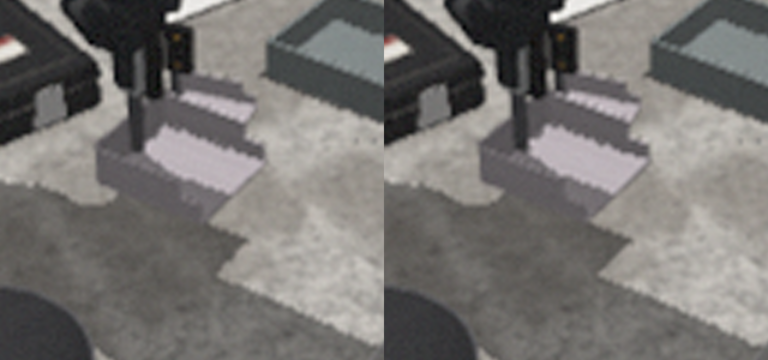

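```bash
cat >> h.py <<'E'
def tilt(n='scene',gx=.036,gz=.080,verb=True,off=0,rng=(-.115,.012)):
    """floor plane of the held scoop, in tool frame (tool yaw = scoop yaw - off)"""
    im,d,p=cam(n); o=monitor.get_obs(); W=cloud(d,p).reshape(-1,3); C=im.reshape(-1,3).astype(int)
    e=o['ee_pos']; yaw=np.radians(o['tcp_rot'][2]+off); c,s=np.cos(yaw),np.sin(yaw)
    l=W-e; l=np.c_[l[:,0]*c+l[:,1]*s,-l[:,0]*s+l[:,1]*c,l[:,2]]
    m=(l[:,0]>rng[0])&(l[:,0]<rng[1])&(abs(l[:,1])<.038)&(l[:,2]<-.03)&(l[:,2]>-.16)&(C.sum(1)>420)&(C[:,0]-C[:,1]>4)
    P=l[m]
    if len(P)<30: print('few',len(P)); return im,None
    w=np.ones(len(P))
    for _ in range(15):
        A=np.c_[P[:,:2],np.ones(len(P))]; k=np.linalg.lstsq(A*w[:,None],P[:,2]*w,rcond=None)[0]; r=P[:,2]-A@k; w=1/(1+(r/.002)**2)
    if verb: print('n',len(P),'pitch(lip up +) %.1f roll %.1f'%(-np.degrees(np.arctan(k[0])),np.degrees(np.arctan(k[1]))),'z under tcp %.4f'%k[2],'med r %.4f'%np.median(abs(r)),'x rng',P[:,0].min().round(3),P[:,0].max().round(3))
    return im,k
E
python3 - <<'E'
from h import *
tilt('scene'); tilt('top')
E
```

```text
n 455 pitch(lip up +) -0.0 roll -0.1 z under tcp -0.0796 med r 0.0012 x rng -0.114 0.009
few 0
```

Request:
{"fn": "drive_tool", "kwargs": {
  "plan": [
    [0, [0, 0, -0.02], 0],
    [0, [0, 0, -0.015], 0],
    [0.12, [0, 0, 0], 0],
    [0.125, [0, 0, 0], 0],
    [0.13, [0, 0, 0], 0]
  ],
  "grip_force": 20
}}

```text
time: 5.03
ee_pos: [0.5955, 0.148, 0.1191]
tcp_rot: [180.0, -0.1, 17.0]
wrist_force: [-0.0, -0.1, -1.3]
opening: 0.0115
```

Run:
```python
from h import *
tilt('scene');print(monitor.get_obs()['opening'])
```

```text
n 418 pitch(lip up +) -0.1 roll 0.7 z under tcp -0.0795 med r 0.0012 x rng -0.115 0.004
0.011450321019597944
```

Request:
{"fn": "drive_tool", "kwargs": {
  "plan": [
    [0.135, [0, 0, 0], 0],
    [0.135, [0, 0, 0], 0]
  ]
}}

```text
time: 5.32
ee_pos: [0.5952, 0.148, 0.1185]
tcp_rot: [-180.0, -0.0, 17.0]
wrist_force: [0.1, 0.8, -1.2]
opening: 0.0116
```

Run:
```python
from h import *
tilt('scene');print(monitor.get_obs()['opening'])
```

```text
n 434 pitch(lip up +) 0.0 roll 0.4 z under tcp -0.0795 med r 0.0011 x rng -0.115 0.009
0.011384395218637237
```

Request:
{"fn": "drive_tool", "kwargs": {
  "plan": [
    [0.138, [0, 0, 0], 0],
    [0.14, [0, 0, 0], 0]
  ]
}}

```text
time: 5.62
ee_pos: [0.5952, 0.1479, 0.1183]
tcp_rot: [-180.0, 0.0, 17.0]
wrist_force: [-1.0, 0.6, -1.4]
opening: 0.0121
```

Run:
```python
from h import *
tilt('scene');print(monitor.get_obs()['opening'])
```

```text
n 411 pitch(lip up +) -0.0 roll 0.2 z under tcp -0.0795 med r 0.0011 x rng -0.112 0.006
0.012396094831768206
```

Request:
{"fn": "drive_tool", "kwargs": {
  "plan": [
    [0.142, [0, 0, 0], 0],
    [0.144, [0, 0, 0], 0]
  ]
}}

```text
time: 5.92
ee_pos: [0.5953, 0.148, 0.1185]
tcp_rot: [180.0, -0.0, 17.0]
wrist_force: [-0.4, -0.1, -0.2]
opening: 0.0124
```

Run:
```python
from h import *
tilt('scene');print(monitor.get_obs()['opening'])
```

```text
n 449 pitch(lip up +) -1.5 roll 0.2 z under tcp -0.1137 med r 0.0011 x rng -0.112 0.005
0.012316006172404644
```

Request:
{"fn": "drive_tool", "kwargs": {
  "plan": [
    [0.35, [0, 0, 0], 0],
    [0.35, [-0.0115, -0.0035, 0], 0],
    [0.35, [0, 0, -0.025], 0],
    [0.35, [0, 0, -0.021], 0],
    [0.35, [0, 0, 0], 0]
  ],
  "grip_force": 40
}}

```text
time: 6.6
ee_pos: [0.5821, 0.144, 0.0708]
tcp_rot: [-180.0, 0.2, 17.0]
wrist_force: [-0.2, -0.4, 0.3]
opening: 0.0299
```

Run:
```python
from h import *
im,k=tilt('scene'); save(im,'sc4.png',(180,100,380,300),3)
```

```text
n 348 pitch(lip up +) -1.7 roll 1.0 z under tcp -0.0674 med r 0.0011 x rng -0.113 0.004
```

View pics/sc4.png

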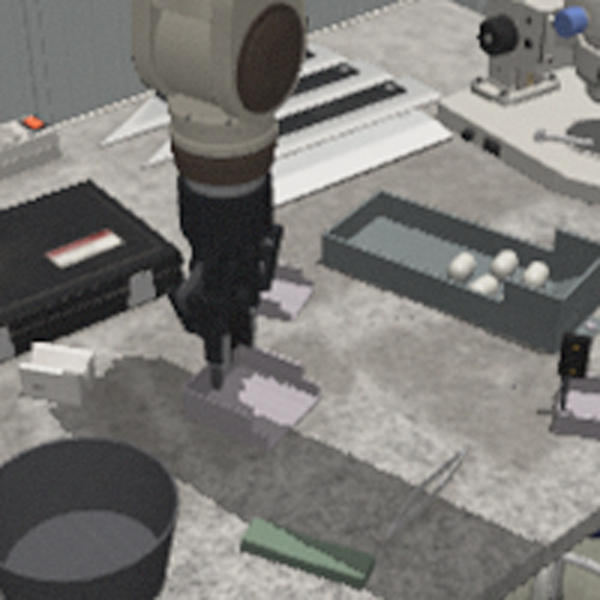

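Request:
{"fn": "drive_tool", "kwargs": {
  "plan": [
    [0, [0, 0, 0], 0],
    [0, [0, 0, 0], 0],
    [0, [0, 0, 0], 0],
    [0, [0, 0, 0.04], 0],
    [0, [0, 0, 0.06], 0],
    [0, [0.02, -0.05, 0], -1],
    [0, [0.02, -0.05, 0], -1],
    [0, [0.02, -0.05, 0], -1.1],
    [0, [0.02, -0.05, 0], 0],
    [0, [0.023, -0.0565, 0], 0]
  ],
  "grip_force": 60
}}

```text
time: 7.9
ee_pos: [0.6871, -0.1134, 0.1725]
tcp_rot: [-180.0, -0.0, 14.0]
wrist_force: [1.0, 0.3, -1.5]
opening: 0.0111
```

Run:
```python
from h import *
im,k=tilt('scene'); save(im,'sc5.png',(200,80,420,260),3)
im,k=tilt('top',rng=(-.08,.012)); save(im,'top5.png',(300,80,430,260),3)
print(monitor.get_obs()['ee_pos'])
```

```text
n 210 pitch(lip up +) 0.1 roll 0.4 z under tcp -0.0681 med r 0.0009 x rng -0.068 0.005
n 278 pitch(lip up +) 1.0 roll 0.8 z under tcp -0.0729 med r 0.0011 x rng -0.066 -0.002
[ 0.68752116 -0.11750584  0.17053108]
```

View pics/sc5.png

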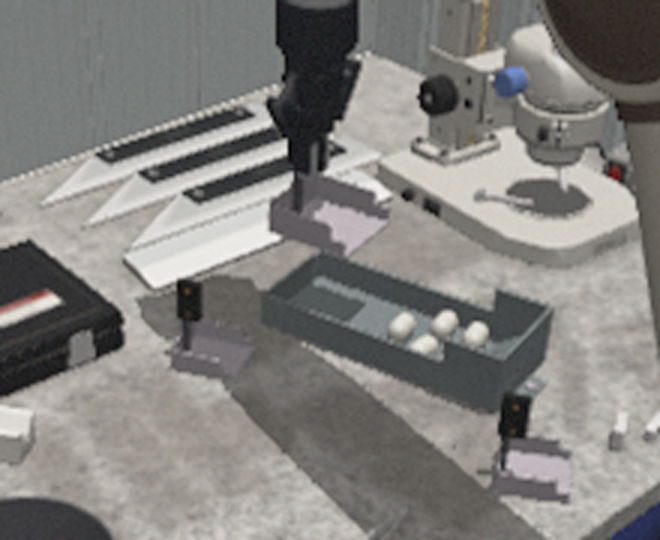

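View pics/top5.png

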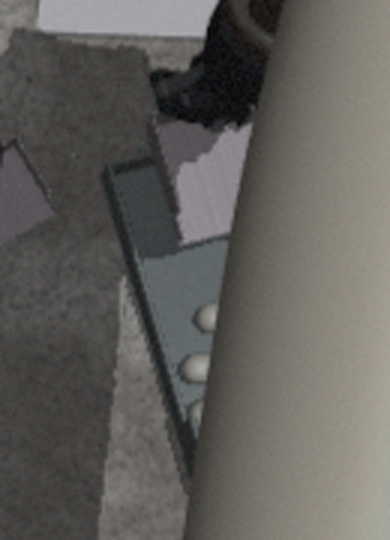

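Request:
{"fn": "drive_tool", "kwargs": {
  "plan": [
    [0, [0, 0, -0.03], 0],
    [0, [0, 0, -0.025], 0],
    [0, [0, 0, 0], 0]
  ],
  "grip_force": 20
}}

```text
time: 8.38
ee_pos: [0.6855, -0.1117, 0.1149]
tcp_rot: [-179.9, 0.2, 13.9]
wrist_force: [0.5, 0.1, -0.6]
opening: 0.0113
```

Request:
{"fn": "drive_tool", "kwargs": {
  "plan": [
    [0, [0, 0, -0.005], 0],
    [0, [0, 0, -0.003], 0],
    [0, [0, 0, 0], 0]
  ],
  "grip_force": 20
}}

```text
time: 8.75
ee_pos: [0.6869, -0.112, 0.1098]
tcp_rot: [180.0, -0.0, 13.9]
wrist_force: [0.0, -0.2, -1.9]
opening: 0.0113
```

Request:
{"fn": "drive_tool", "kwargs": {
  "plan": [
    [0, [0, 0, -0.003], 0],
    [0, [0, 0, 0], 0]
  ],
  "grip_force": 20
}}

```text
time: 9.0
ee_pos: [0.687, -0.1121, 0.1097]
tcp_rot: [179.9, -0.2, 13.9]
wrist_force: [-5.3, 1.8, 14.4]
opening: 0.0114
```

Run:
```python
from h import *
im,k=tilt('scene'); save(im,'sc6.png',(240,100,400,220),4)
print(monitor.get_obs()['ee_pos'],monitor.get_obs()['torque'])
```

```text
n 214 pitch(lip up +) 0.3 roll 0.2 z under tcp -0.0700 med r 0.0011 x rng -0.108 0.003
[ 0.68698426 -0.11207621  0.10968126] [0.27141755 1.30132016 0.02671835]
```

View pics/sc6.png

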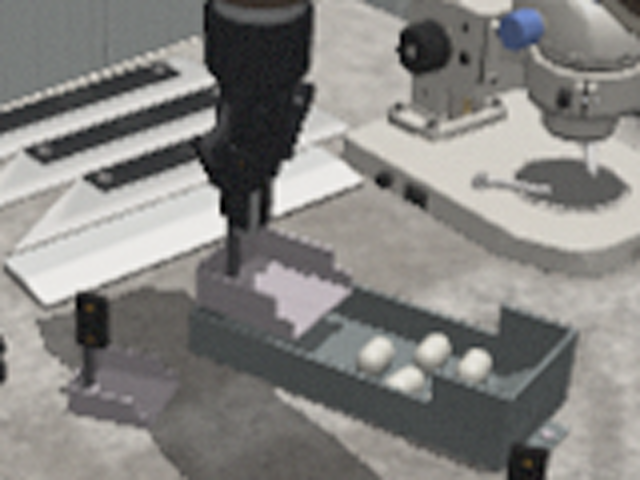

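Request:
{"fn": "drive_tool", "kwargs": {
  "plan": [
    [0, [0, 0, -0.002], 0],
    [0, [0, 0, 0], 0]
  ],
  "grip_force": 20
}}

```text
time: 9.3
ee_pos: [0.687, -0.1121, 0.1096]
tcp_rot: [179.9, -0.2, 13.9]
wrist_force: [-10.5, 1.9, 24.4]
opening: 0.0112
```

Request:
{"fn": "drive_tool", "kwargs": {
  "plan": [
    [0, [0, 0, -0.003], 0],
    [0, [0, 0, 0], 0]
  ],
  "grip_force": 20
}}

```text
time: 9.55
ee_pos: [0.6871, -0.1121, 0.1095]
tcp_rot: [179.8, -0.4, 13.9]
wrist_force: [-16.9, 2.8, 39.8]
opening: 0.0114
```

Run:
```python
from h import *
im,k=tilt('scene'); save(im,'sc7.png',(240,100,400,220),4)
o=monitor.get_obs();print(o['ee_pos'],o['torque'],o['wrist_force'])
```

```text
n 212 pitch(lip up +) 0.3 roll 0.5 z under tcp -0.0698 med r 0.0011 x rng -0.068 0.004
[ 0.68713524 -0.11210908  0.10956531] [0.74323798 3.83322243 0.03859866] [-17.43519017   2.42975178  39.57500551]
```

Request:
{"fn": "drive_tool", "kwargs": {
  "plan": [
    [0, [0, 0, 0.012], 0],
    [0, [0, 0, 0.013], 0],
    [0, [-0.0117, -0.0028, 0], 0],
    [0, [0, 0, -0.02], 0],
    [0, [0, 0, -0.02], 0],
    [0, [0, 0, 0], 0]
  ],
  "grip_force": 60
}}

```text
time: 10.35
ee_pos: [0.6739, -0.1146, 0.0837]
tcp_rot: [-179.9, 0.2, 13.9]
wrist_force: [0.2, -0.4, -1.2]
opening: 0.0107
```

Run:
```python
from h import *
im,k=tilt('scene'); save(im,'sc8.png',(240,100,400,220),5)
o=monitor.get_obs();print(o['ee_pos'],o['torque'],o['wrist_force'])
```

```text
n 204 pitch(lip up +) -0.1 roll 0.5 z under tcp -0.0710 med r 0.0011 x rng -0.107 0.004
[ 0.6744652  -0.11470327  0.08508959] [ 0.00666046 -0.01418155 -0.02503652] [ 0.6270341   0.44191916 -1.19020896]
```

View pics/sc8.png

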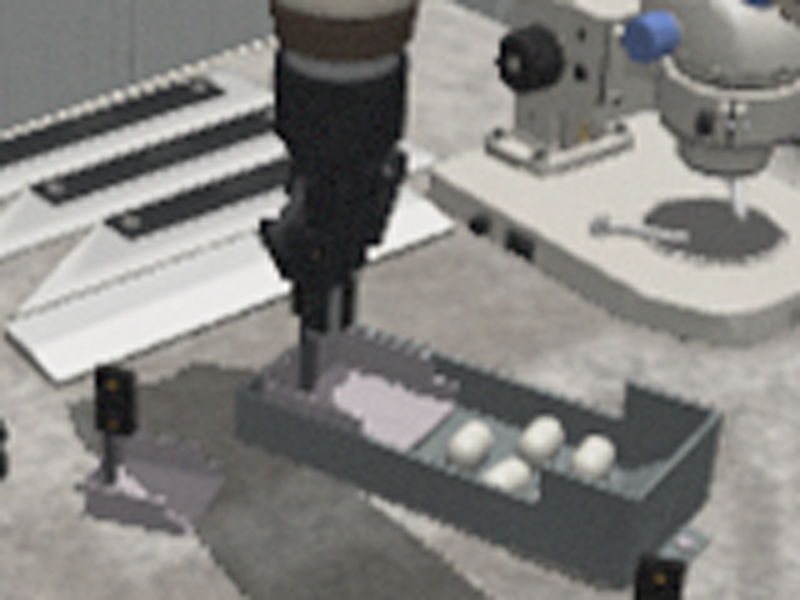

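Request:
{"fn": "drive_tool", "kwargs": {
  "plan": [
    [0, [0, 0, -0.006], 0],
    [0, [0, 0, 0], 0],
    [0.3, [0, 0, 0], 0],
    [0.3, [0, 0, 0], 0]
  ]
}}

```text
time: 10.9
ee_pos: [0.6753, -0.1149, 0.0809]
tcp_rot: [180.0, -0.0, 13.9]
wrist_force: [0.7, -0.4, 0.4]
opening: 0.0256
```

Run:
```python
from h import *
im,k=tilt('scene'); 
o=monitor.get_obs();print(o['ee_pos'],o['opening'],o['wrist_force'])
```

```text
n 187 pitch(lip up +) 0.6 roll 0.7 z under tcp -0.0710 med r 0.0010 x rng -0.108 0.001
[ 0.67520324 -0.11487894  0.08084301] 0.025557301470454843 [ 0.35511394  0.55162108 -0.33829903]
```

Request:
{"fn": "drive_tool", "kwargs": {
  "plan": [
    [0.3, [0, 0, 0.03], 0],
    [0.3, [0, 0, 0.023], 0],
    [0.3, [0.0282, 0.007, 0], 0],
    [0.3, [0, 0, 0], 0],
    [0, [0, 0, 0], 0],
    [0, [0, 0, 0], 0],
    [0, [0, 0, 0], 0]
  ],
  "grip_force": 100
}}

```text
time: 11.82
ee_pos: [0.7027, -0.108, 0.1333]
tcp_rot: [-180.0, 0.0, 13.9]
wrist_force: [0.4, -0.0, 0.3]
opening: 0.0074
```

Run:
```python
from h import *
im,d,p=cam('scene'); save(im,'sc9.png',(240,80,360,200),5)
o=monitor.get_obs();print(o['ee_pos'],o['opening'],o['wrist_force'])
```

```text
[ 0.70279976 -0.10801133  0.13326639] 0.007602004319930223 [ 0.28691208 -0.21829944 -1.79314918]
```

View pics/sc9.png

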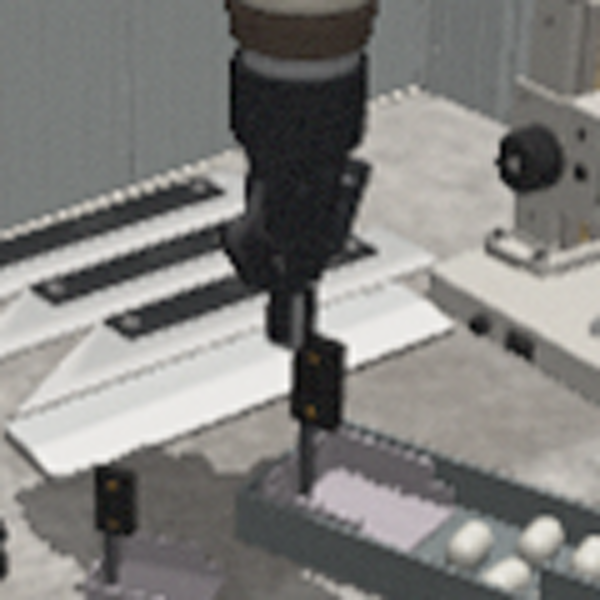

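Request:
{"fn": "drive_tool", "kwargs": {
  "plan": [
    [0.3, [0, 0, 0], 0],
    [0.3, [0, 0, 0], 0],
    [0.3, [-0.004, -0.001, -0.007], 0],
    [0, [0, 0, 0], 0],
    [0, [0, 0, 0], 0],
    [0, [0, 0, 0], 0],
    [0, [0, 0, 0], 0]
  ],
  "grip_force": 60
}}

```text
time: 12.75
ee_pos: [0.6992, -0.1088, 0.1262]
tcp_rot: [-180.0, 0.0, 13.9]
wrist_force: [0.2, 0.1, -1.0]
opening: 0.0104
```

Run:
```python
from h import *
im,d,p=cam('scene'); save(im,'sc10.png',(260,110,340,190),7)
o=monitor.get_obs();print(o['ee_pos'],o['opening'],o['wrist_force'])
```

```text
[ 0.69918744 -0.10884943  0.12622658] 0.010060542315308639 [-0.16072244 -0.02772614 -2.10787557]
```

View pics/sc10.png

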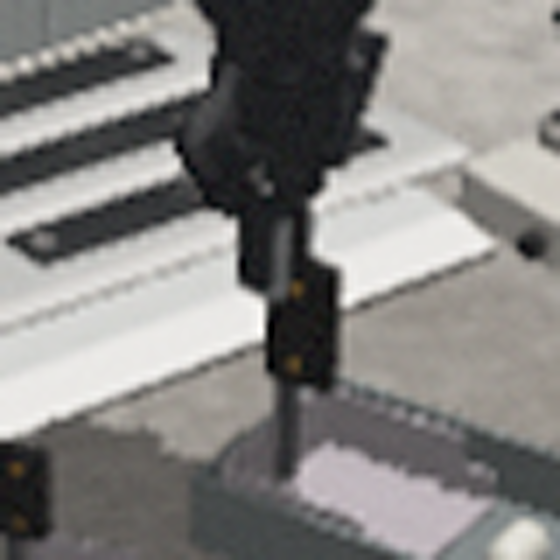

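Request:
{"fn": "drive_tool", "kwargs": {
  "plan": [
    [0, [0, 0, 0], 0],
    [0, [0, 0, 0.01], 0],
    [0, [0, 0, 0.01], 0],
    [0, [0, 0, 0], 0]
  ],
  "grip_force": 60
}}

```text
time: 13.3
ee_pos: [0.6998, -0.109, 0.1481]
tcp_rot: [179.9, -0.1, 13.9]
wrist_force: [0.3, -1.1, -1.6]
opening: 0.0103
```

Run:
```python
from h import *
im,k=tilt('scene',rng=(-.1,-.02)); save(im,'sc11.png',(260,110,400,220),5)
o=monitor.get_obs();print(o['ee_pos'],o['opening'],o['wrist_force'])
```

```text
n 218 pitch(lip up +) -0.7 roll 0.6 z under tcp -0.1140 med r 0.0011 x rng -0.091 -0.02
[ 0.69953354 -0.10894207  0.14720518] 0.010253737450613025 [ 0.07899601  0.38804345 -1.00013341]
```

View pics/sc11.png

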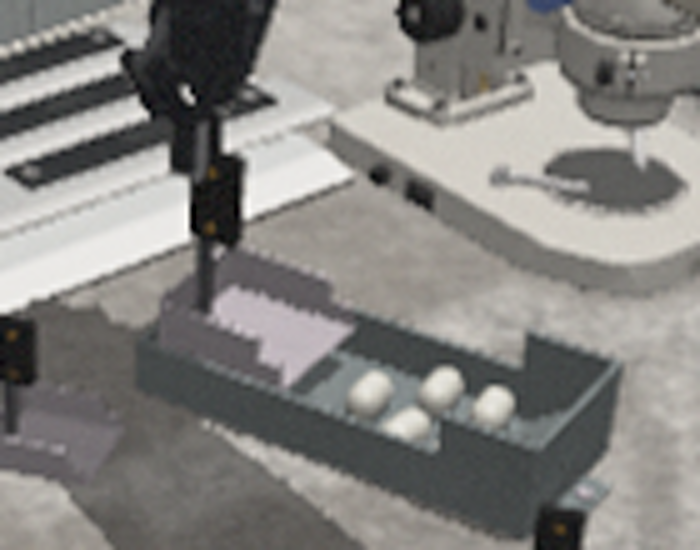

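Request:
{"fn": "drive_tool", "kwargs": {
  "plan": [
    [0, [0, 0, 0.015], 0],
    [0, [0, 0, 0], 0],
    [0, [0, 0, 0], 0]
  ],
  "grip_force": 20
}}

```text
time: 13.72
ee_pos: [0.6993, -0.1089, 0.1614]
tcp_rot: [180.0, -0.0, 13.9]
wrist_force: [-0.4, -0.4, -2.0]
opening: 0.0106
```

Run:
```python
from h import *
im,k=tilt('scene',rng=(-.1,-.02))
```

```text
n 213 pitch(lip up +) -0.1 roll 1.0 z under tcp -0.1151 med r 0.0010 x rng -0.091 -0.02
```

Request:
{"fn": "drive_tool", "kwargs": {
  "plan": [
    [0.13, [0, 0, 0], 0],
    [0.135, [0, 0, 0], 0]
  ],
  "grip_force": 20
}}

```text
time: 14.02
ee_pos: [0.6991, -0.1088, 0.161]
tcp_rot: [-180.0, 0.0, 13.9]
wrist_force: [0.0, -0.1, -2.2]
opening: 0.0115
```

Run:
```python
from h import *
im,k=tilt('scene',rng=(-.1,-.02));o=monitor.get_obs();print(o['opening'])
```

```text
n 218 pitch(lip up +) -0.1 roll 0.7 z under tcp -0.1153 med r 0.0010 x rng -0.091 -0.02
0.011736821269625344
```

Request:
{"fn": "drive_tool", "kwargs": {
  "plan": [
    [0.1375, [0, 0, 0], 0],
    [0.1375, [0, 0, 0], 0]
  ],
  "grip_force": 20
}}

```text
time: 14.32
ee_pos: [0.6992, -0.1088, 0.1612]
tcp_rot: [-180.0, 0.0, 13.9]
wrist_force: [0.1, -0.7, -2.5]
opening: 0.0118
```

Run:
```python
from h import *
im,k=tilt('scene',rng=(-.1,-.02));o=monitor.get_obs();print(o['opening'])
```

```text
n 219 pitch(lip up +) -1.0 roll 0.4 z under tcp -0.1142 med r 0.0009 x rng -0.091 -0.021
0.011961038004564533
```

Request:
{"fn": "drive_tool", "kwargs": {
  "plan": [
    [0.139, [0, 0, 0], 0],
    [0.139, [0, 0, 0], 0]
  ]
}}

```text
time: 14.62
ee_pos: [0.6992, -0.1089, 0.1613]
tcp_rot: [180.0, 0.0, 13.9]
wrist_force: [0.2, 0.2, -1.5]
opening: 0.0119
```

Run:
```python
from h import *
im,k=tilt('scene',rng=(-.1,-.02));o=monitor.get_obs();print(o['opening'])
```

```text
n 219 pitch(lip up +) -0.2 roll 0.3 z under tcp -0.1152 med r 0.0009 x rng -0.091 -0.021
0.011869582976145047
```

Request:
{"fn": "drive_tool", "kwargs": {
  "plan": [
    [0.1395, [0, 0, 0], 0],
    [0.1395, [0, 0, 0], 0]
  ]
}}

```text
time: 14.92
ee_pos: [0.6992, -0.1089, 0.1613]
tcp_rot: [180.0, 0.0, 13.9]
wrist_force: [-0.7, -0.5, -1.2]
opening: 0.012
```

Run:
```python
from h import *
im,k=tilt('scene',rng=(-.1,-.02));o=monitor.get_obs();print(o['opening'])
```

```text
n 199 pitch(lip up +) -9.3 roll 0.2 z under tcp -0.1156 med r 0.0012 x rng -0.077 -0.02
0.01190482105398994
```

Request:
{"fn": "drive_tool", "kwargs": {
  "plan": [
    [0.14, [0, 0, 0], 0],
    [0.14, [0, 0, 0], 0]
  ]
}}

```text
time: 15.22
ee_pos: [0.6992, -0.1089, 0.1613]
tcp_rot: [180.0, -0.0, 13.9]
wrist_force: [1.4, 0.3, -1.1]
opening: 0.0119
```

Run:
```python
from h import *
im,k=tilt('scene',rng=(-.1,-.02));o=monitor.get_obs();print(o['opening'])
```

```text
n 143 pitch(lip up +) -19.5 roll -0.7 z under tcp -0.1212 med r 0.0012 x rng -0.054 -0.02
0.012329514374975304
```

Request:
{"fn": "drive_tool", "kwargs": {
  "plan": [
    [0.136, [0, 0, 0], 0],
    [0.136, [0, 0, -0.012], 0],
    [0.136, [0, 0, -0.01], 0],
    [0.136, [0, 0, -0.01], 0],
    [0.136, [0, 0, -0.007], 0],
    [0.136, [0, 0, 0], 0]
  ],
  "grip_force": 20
}}

```text
time: 16.02
ee_pos: [0.7022, -0.1083, 0.1298]
tcp_rot: [179.8, -0.7, 14.0]
wrist_force: [-0.3, 4.5, 30.4]
opening: 0.0117
```

Run:
```python
from h import *
im,k=tilt('scene',rng=(-.1,-.02));o=monitor.get_obs();print(o['ee_pos'],o['opening'],o['wrist_force'])
```

```text
n 155 pitch(lip up +) -18.1 roll 1.0 z under tcp -0.0896 med r 0.0013 x rng -0.057 -0.02
[ 0.70217459 -0.10828331  0.12981431] 0.011948046647775825 [ 0.98627936  3.19061128 31.33203926]
```

Request:
{"fn": "drive_tool", "kwargs": {
  "plan": [
    [0, [0, 0, 0.01], 0],
    [0, [0, 0, 0.015], 0],
    [0, [-0.012, -0.003, 0], 0],
    [0, [-0.012, -0.003, 0], 0],
    [0, [0, 0, 0], 0]
  ],
  "grip_force": 20
}}

```text
time: 16.7
ee_pos: [0.6747, -0.1152, 0.1475]
tcp_rot: [-180.0, 0.0, 13.9]
wrist_force: [0.5, -0.6, -2.1]
opening: 0.0121
```

Run:
```python
from h import *
im,k=tilt('scene',rng=(-.1,-.01));o=monitor.get_obs();print(o['ee_pos'],o['opening'],o['wrist_force']);save(im,'sc12.png',(240,80,400,220),5)
```

```text
n 201 pitch(lip up +) -16.4 roll -1.3 z under tcp -0.0902 med r 0.0011 x rng -0.058 -0.01
[ 0.67515343 -0.11503473  0.1473895 ] 0.011795296957722242 [-0.00937816  0.61450795 -1.06323758]
```

View pics/sc12.png

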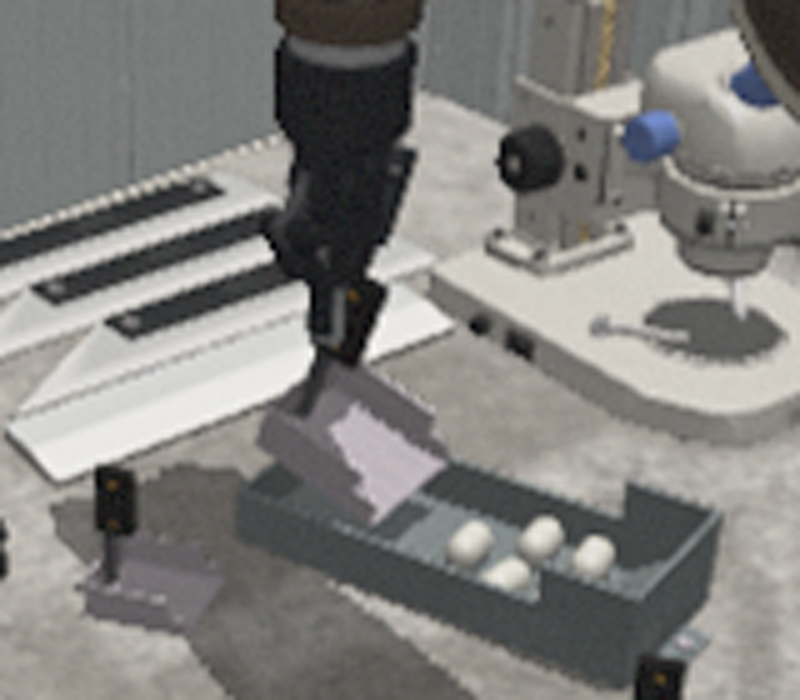

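Request:
{"fn": "drive_tool", "kwargs": {
  "plan": [
    [0, [-0.0125, -0.003, 0], 0],
    [0, [0, 0, -0.015], 0],
    [0, [0, 0, -0.015], 0],
    [0, [0, 0, 0], 0],
    [0.25, [0, 0, 0], 0],
    [0.3, [0, 0, 0], 0],
    [0.3, [0, 0, 0], 0]
  ],
  "grip_force": 20
}}

```text
time: 17.62
ee_pos: [0.6627, -0.1179, 0.1172]
tcp_rot: [-180.0, 0.0, 13.9]
wrist_force: [0.3, -0.6, -1.0]
opening: 0.0257
```

Run:
```python
from h import *
im,k=tilt('scene',rng=(-.1,-.01));o=monitor.get_obs();print(o['ee_pos'],o['opening'],o['wrist_force']);save(im,'sc13.png',(240,80,400,220),5)
```

```text
n 149 pitch(lip up +) 1.0 roll 1.3 z under tcp -0.1076 med r 0.0009 x rng -0.063 -0.01
[ 0.66267195 -0.11788755  0.11717695] 0.025652352567773685 [0.23197641 0.4103153  0.3288882 ]
```

View pics/sc13.png

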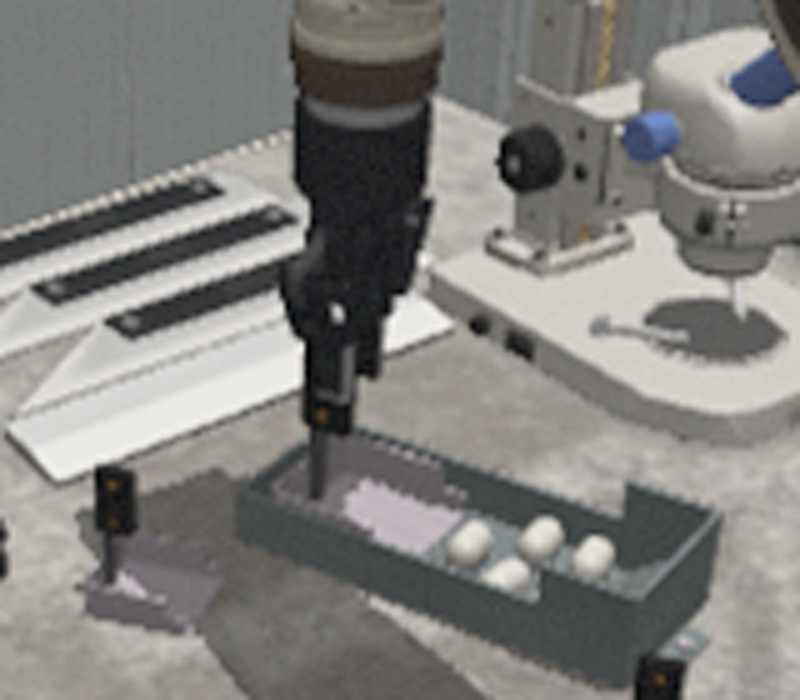

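Request:
{"fn": "drive_tool", "kwargs": {
  "plan": [
    [0.3, [0, 0, 0.0055], 0],
    [0.3, [0.0272, 0.0067, 0], 0],
    [0.3, [0, 0, 0], 0],
    [0, [0, 0, 0], 0],
    [0, [0, 0, 0], 0],
    [0, [0, 0, 0], 0],
    [0, [0, 0, 0.03], 0],
    [0, [0, 0, 0.05], 0],
    [0, [-0.015, -0.0037, 0], 0],
    [0, [-0.03, -0.0074, 0], 0]
  ],
  "grip_force": 60
}}

```text
time: 18.92
ee_pos: [0.6449, -0.1223, 0.2029]
tcp_rot: [180.0, -0.0, 13.9]
wrist_force: [-0.3, -0.4, -1.2]
opening: 0.0104
```

Run:
```python
from h import *
im,k=tilt('scene',rng=(-.1,-.02));o=monitor.get_obs();print(o['ee_pos'],o['opening'],o['wrist_force'])
```

```text
n 216 pitch(lip up +) -0.1 roll 0.6 z under tcp -0.1131 med r 0.0010 x rng -0.087 -0.02
[ 0.64130889 -0.12326364  0.20315068] 0.010110873668270086 [ 3.33782001 -1.68560284 -0.30412529]
```

Request:
{"fn": "drive_tool", "kwargs": {
  "plan": [
    [0, [-0.03, -0.0074, 0], 0],
    [0, [-0.03, -0.0074, 0], 0],
    [0, [-0.03, -0.0074, 0], 0],
    [0, [-0.0145, -0.0036, 0], 0],
    [0, [0, 0, -0.015], 0],
    [0, [0, 0, 0], 0]
  ],
  "grip_force": 60
}}

```text
time: 19.73
ee_pos: [0.5404, -0.1478, 0.1858]
tcp_rot: [-179.9, 0.1, 13.9]
wrist_force: [-0.1, 0.4, -1.2]
opening: 0.0101
```

Run:
```python
from h import *
im,k=tilt('scene',rng=(-.1,-.02));o=monitor.get_obs();print(o['ee_pos'],o['opening'],o['wrist_force']);save(im,'sc14.png',(260,80,420,220),5)
```

```text
n 245 pitch(lip up +) -0.1 roll -0.2 z under tcp -0.1136 med r 0.0010 x rng -0.091 -0.02
[ 0.54061629 -0.14774994  0.18646609] 0.010340978581359366 [-0.02317638 -0.84768789 -1.53025315]
```

View pics/sc14.png

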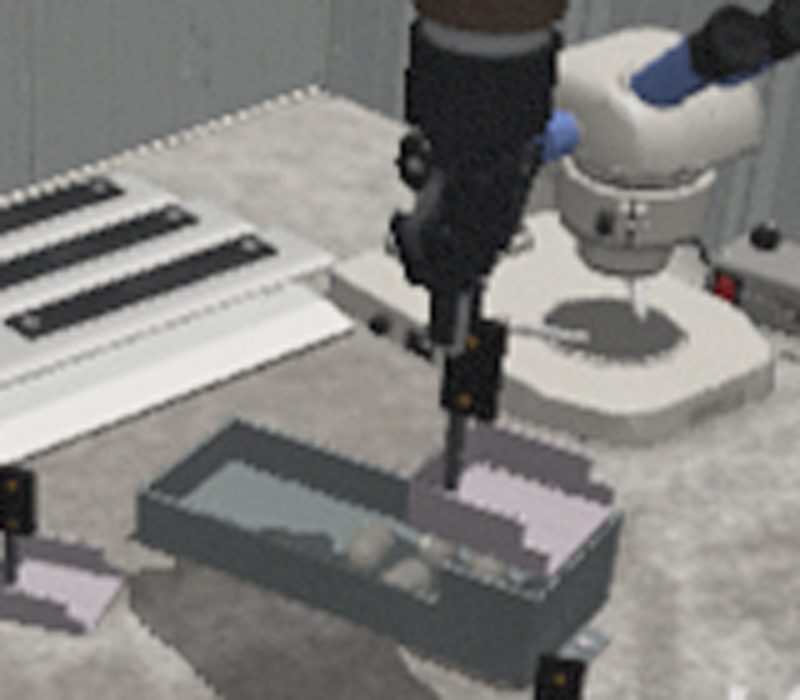

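Request:
{"fn": "drive_tool", "kwargs": {
  "plan": [
    [0, [-0.005, -0.0012, 0], 0],
    [0, [0, 0, -0.006], 0],
    [0, [0, 0, -0.004], 0],
    [0, [0, 0, -0.004], 0],
    [0, [0, 0, 0], 0]
  ],
  "grip_force": 20
}}

```text
time: 20.4
ee_pos: [0.5374, -0.149, 0.1763]
tcp_rot: [179.9, -0.4, 14.0]
wrist_force: [6.3, 3.3, 12.7]
opening: 0.0102
```

Run:
```python
from h import *
im,k=tilt('scene',rng=(-.1,-.02));o=monitor.get_obs();print(o['ee_pos'],o['opening'],o['wrist_force'])
```

```text
n 248 pitch(lip up +) 1.5 roll 0.3 z under tcp -0.1128 med r 0.0009 x rng -0.093 -0.02
[ 0.53737132 -0.14904072  0.17633016] 0.010416565146041676 [ 5.39141531  2.69673807 11.40341719]
```

Request:
{"fn": "drive_tool", "kwargs": {
  "plan": [
    [0, [0.001, 0, -0.003], 0],
    [0, [0, 0, 0], 0]
  ],
  "grip_force": 20
}}

```text
time: 20.7
ee_pos: [0.5394, -0.1489, 0.1745]
tcp_rot: [179.8, -0.5, 14.0]
wrist_force: [8.0, 4.6, 18.0]
opening: 0.0104
```

Run:
```python
from h import *
im,k=tilt('scene',rng=(-.1,-.02));o=monitor.get_obs();print(o['ee_pos'],o['opening'],o['wrist_force'])
```

```text
n 243 pitch(lip up +) 2.4 roll 0.9 z under tcp -0.1125 med r 0.0009 x rng -0.096 -0.02
[ 0.53932388 -0.1488762   0.17453438] 0.010433692052709494 [ 7.8528511  4.8503312 17.3856903]
```

Request:
{"fn": "drive_tool", "kwargs": {
  "plan": [
    [0, [0, 0, 0.015], 0],
    [0, [0, 0, 0.02], 0],
    [0, [0.03, 0.0074, 0], 0],
    [0, [0.04, 0.01, 0], 0],
    [0, [0.04, 0.01, 0], 0],
    [0, [0.03, 0.0074, 0], 0],
    [0, [0, 0, 0], 0]
  ],
  "grip_force": 100
}}

```text
time: 21.62
ee_pos: [0.6775, -0.1138, 0.2038]
tcp_rot: [-179.9, 0.1, 14.0]
wrist_force: [0.0, -0.2, -1.9]
opening: 0.0096
```

Run:
```python
from h import *
im,k=tilt('scene',rng=(-.1,-.02));o=monitor.get_obs();print(o['ee_pos'],o['opening'],o['wrist_force'])
save(im,'sc15.png',(240,80,400,220),5)
x,y,yaw=.578,-.139,13.9
t=np.radians(yaw);c,s=np.cos(t),np.sin(t); q=o['ee_pos'][:2]-[x,y]; print('tray',q@np.array([[c,-s],[s,c]]))
```

```text
n 208 pitch(lip up +) 1.8 roll 0.8 z under tcp -0.1134 med r 0.0008 x rng -0.093 -0.02
[ 0.67649716 -0.11422706  0.20446403] 0.009760848920989468 [-0.32961603  0.04392785 -0.95651566]
tray [0.10156397 0.00038573]
```

View pics/sc15.png

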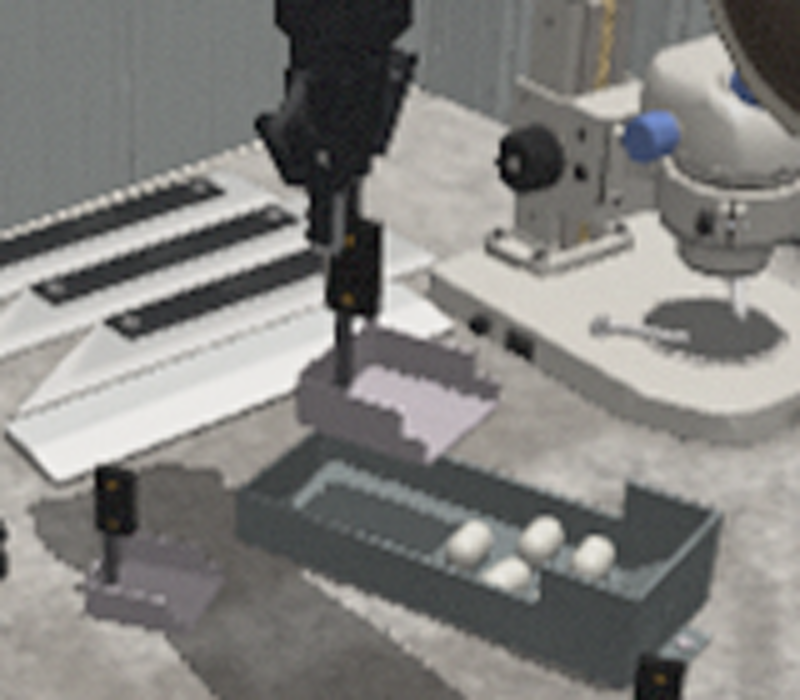

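Request:
{"fn": "drive_tool", "kwargs": {
  "plan": [
    [0, [0.0097, 0.0024, 0], 0],
    [0, [0, 0, -0.03], 0],
    [0, [0, 0, -0.03], 0],
    [0, [0, 0, -0.016], 0],
    [0, [0, 0, 0], 0]
  ],
  "grip_force": 100
}}

```text
time: 22.3
ee_pos: [0.6854, -0.1121, 0.1291]
tcp_rot: [-180.0, 0.1, 13.9]
wrist_force: [-0.1, -0.0, -0.7]
opening: 0.0096
```

Request:
{"fn": "drive_tool", "kwargs": {
  "plan": [
    [0, [0, 0, -0.004], 0],
    [0, [0, 0, -0.0015], 0],
    [0, [0, 0, 0], 0]
  ],
  "grip_force": 100
}}

```text
time: 22.68
ee_pos: [0.6863, -0.1121, 0.1248]
tcp_rot: [180.0, -0.0, 13.9]
wrist_force: [0.6, 0.4, -1.7]
opening: 0.0099
```

Run:
```python
from h import *
im,k=tilt('scene',rng=(-.1,-.02));o=monitor.get_obs();print(o['ee_pos'],o['opening'],o['wrist_force'])
save(im,'sc16.png',(240,80,400,220),5)
```

```text
n 206 pitch(lip up +) 1.3 roll 0.7 z under tcp -0.1125 med r 0.0011 x rng -0.093 -0.02
[ 0.68621885 -0.11209041  0.12473259] 0.00951719219012271 [-0.40661582 -0.19201668 -1.64266509]
```

View pics/sc16.png

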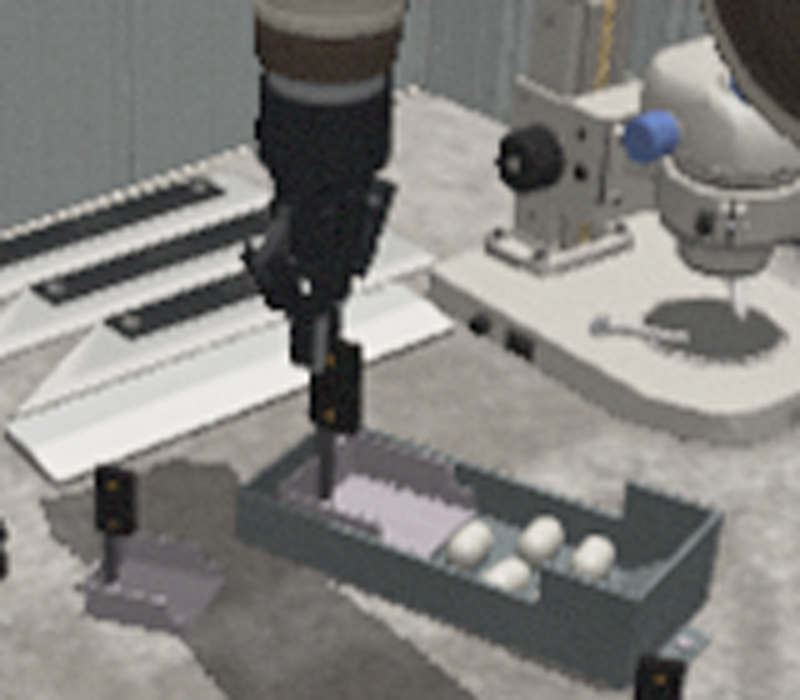

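Request:
{"fn": "drive_tool", "kwargs": {
  "plan": [
    [0, [0, 0, -0.002], 0],
    [0, [-0.004, -0.001, 0], 0],
    [0, [-0.0078, -0.0019, 0], 0],
    [0, [-0.0078, -0.0019, 0], 0],
    [0, [-0.0078, -0.0019, 0], 0],
    [0, [-0.0078, -0.0019, 0], 0],
    [0, [-0.0078, -0.0019, 0], 0]
  ],
  "grip_force": 100
}}

```text
time: 23.6
ee_pos: [0.6427, -0.1227, 0.1226]
tcp_rot: [180.0, -0.0, 13.9]
wrist_force: [2.2, 0.1, 3.8]
opening: 0.0095
```

Request:
{"fn": "drive_tool", "kwargs": {
  "plan": [
    [0, [-0.0078, -0.0019, 0], 0],
    [0, [-0.0078, -0.0019, 0], 0],
    [0, [-0.0078, -0.0019, 0], 0],
    [0, [-0.0078, -0.0019, 0], 0],
    [0, [-0.0078, -0.0019, 0], 0]
  ],
  "grip_force": 100
}}

```text
time: 24.22
ee_pos: [0.6039, -0.1321, 0.1226]
tcp_rot: [180.0, -0.1, 13.9]
wrist_force: [4.4, 1.8, 5.8]
opening: 0.0092
```

Run:
```python
from h import *
im,k=tilt('scene',rng=(-.06,-.02));o=monitor.get_obs();print(o['ee_pos'],o['opening'],o['wrist_force'])
save(im,'sc17.png',(260,80,420,220),5)
im,d,p=cam('top'); save(im,'top17.png',(300,80,430,260),3)
x,y,yaw=.578,-.139,13.9
t=np.radians(yaw);c,s=np.cos(t),np.sin(t); q=o['ee_pos'][:2]-[x,y]; print('tray',q@np.array([[c,-s],[s,c]]))
```

```text
n 75 pitch(lip up +) 1.5 roll 0.9 z under tcp -0.1132 med r 0.0011 x rng -0.059 -0.02
[ 0.60296147 -0.13238124  0.12256709] 0.009635006200834783 [1.72016879 0.01759335 5.76656086]
tray [0.02582052 0.00042849]
```

View pics/sc17.png

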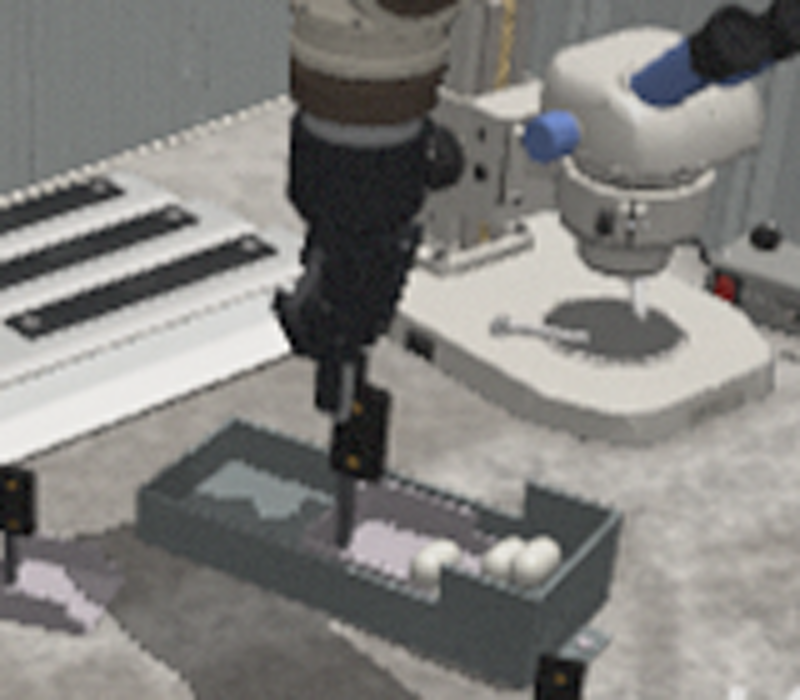

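View pics/top17.png

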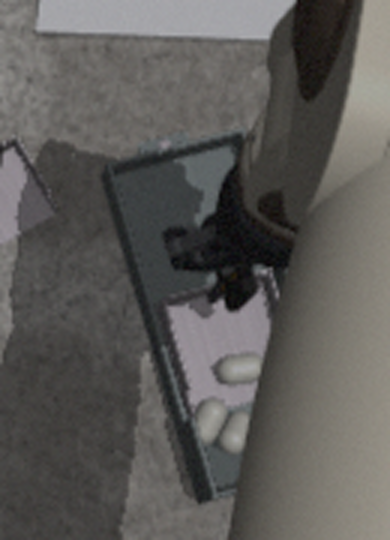

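Request:
{"fn": "drive_tool", "kwargs": {
  "plan": [
    [0, [-0.0078, -0.0019, 0], 0],
    [0, [-0.0078, -0.0019, 0], 0],
    [0, [-0.0029, -0.0007, 0.001], 0],
    [0, [-0.0058, -0.0014, 0.0043], 0],
    [0, [-0.0058, -0.0014, 0.0043], 0]
  ],
  "grip_force": 100
}}

```text
time: 24.95
ee_pos: [0.5739, -0.1391, 0.1315]
tcp_rot: [-180.0, 0.0, 13.9]
wrist_force: [6.4, 1.8, 2.8]
opening: 0.0095
```

Run:
```python
from h import *
im,k=tilt('scene',rng=(-.06,-.02));o=monitor.get_obs();print(o['ee_pos'],o['opening'],o['wrist_force'])
save(im,'sc18.png',(290,110,410,230),6)
im,d,p=cam('top'); save(im,'top18.png',(330,150,430,260),5)
```

```text
n 41 pitch(lip up +) 2.8 roll 0.6 z under tcp -0.1143 med r 0.0007 x rng -0.06 -0.02
[ 0.57324408 -0.13940358  0.13205872] 0.009577400117508792 [ 1.45853358 -0.4633497  -0.74289706]
```

View pics/sc18.png

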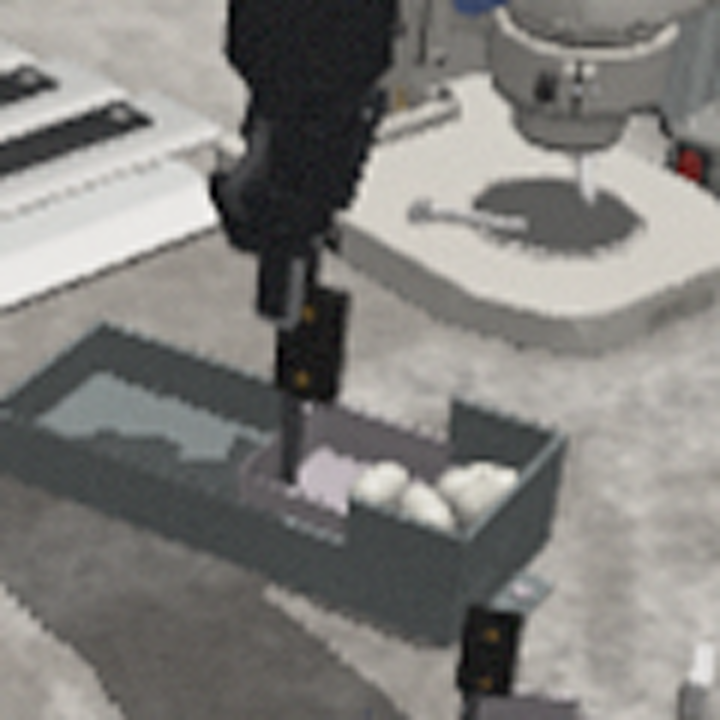

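View pics/top18.png

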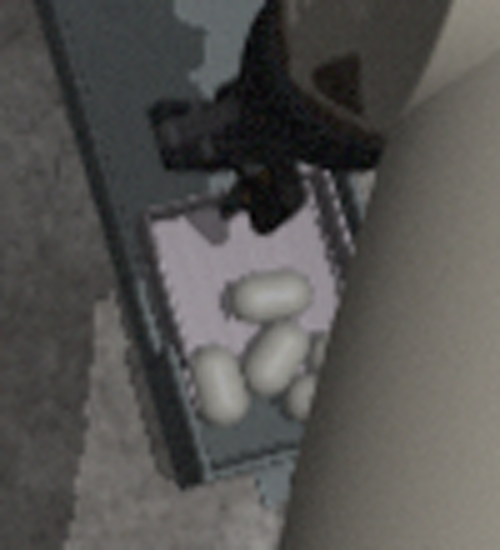

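Request:
{"fn": "drive_tool", "kwargs": {
  "plan": [
    [0, [-0.0058, -0.0014, 0.0043], 0],
    [0, [-0.0058, -0.0014, 0.0043], 0],
    [0, [-0.0058, -0.0014, 0.0043], 0],
    [0, [-0.0058, -0.0014, 0.0043], 0]
  ],
  "grip_force": 100
}}

```text
time: 25.55
ee_pos: [0.55, -0.145, 0.1489]
tcp_rot: [-180.0, 0.1, 13.9]
wrist_force: [1.0, -0.4, -2.6]
opening: 0.0094
```

Run:
```python
from h import *
im,k=tilt('scene',rng=(-.06,-.02));o=monitor.get_obs();print(o['ee_pos'],o['opening'],o['wrist_force'])
save(im,'sc19.png',(290,110,410,230),6)
im,d,p=cam('top'); save(im,'top19.png',(330,150,430,260),5)
```

```text
few 21
[ 0.54947437 -0.14526988  0.14953378] 0.009070390839728975 [ 0.85403778 -0.13499433 -1.89912727]
```

View pics/sc19.png

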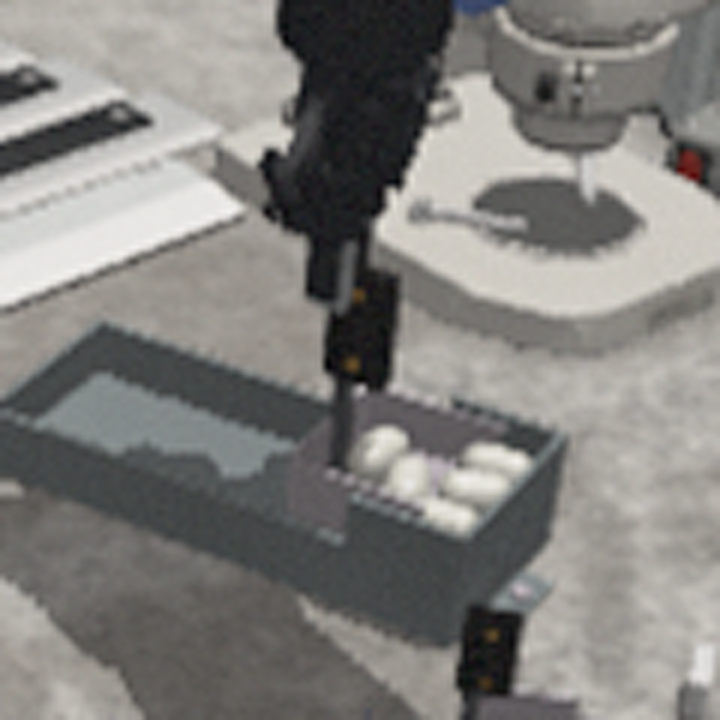

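View pics/top19.png

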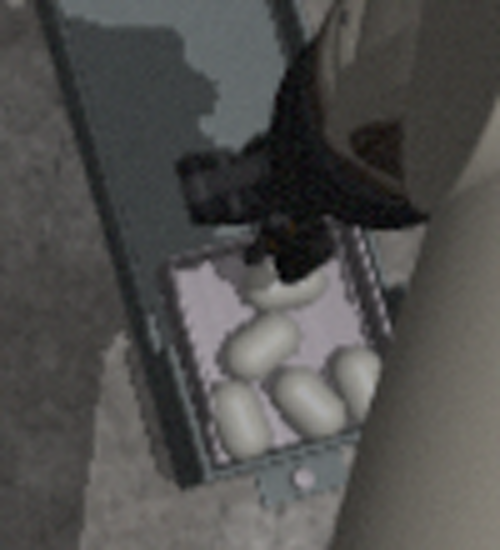

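Request:
{"fn": "drive_tool", "kwargs": {
  "plan": [
    [0, [-0.0029, -0.0007, 0.001], 0],
    [0, [0, 0, 0.002], 0],
    [0, [0.0019, 0.0005, 0.003], 0],
    [0, [0.0039, 0.001, 0.004], 0],
    [0, [0.0068, 0.0017, 0.004], 0],
    [0, [0.0097, 0.0024, 0.004], 0],
    [0, [0.0126, 0.0031, 0.004], 0],
    [0, [0.0155, 0.0038, 0.004], 0],
    [0, [0.0184, 0.0046, 0.004], 0],
    [0, [0.0214, 0.0053, 0.003], 0]
  ],
  "grip_force": 100
}}

```text
time: 26.9
ee_pos: [0.6392, -0.1229, 0.1823]
tcp_rot: [180.0, -0.0, 13.9]
wrist_force: [0.1, -0.4, -2.9]
opening: 0.0096
```

Request:
{"fn": "drive_tool", "kwargs": {
  "plan": [
    [0, [0.0243, 0.006, 0], 0],
    [0, [0, 0, 0], 0],
    [0, [0, 0, 0], 0]
  ],
  "grip_force": 100
}}

```text
time: 27.28
ee_pos: [0.6622, -0.1172, 0.1817]
tcp_rot: [-180.0, 0.1, 13.9]
wrist_force: [0.0, 0.1, -2.8]
opening: 0.0094
```

Run:
```python
from h import *
im,k=tilt('scene',rng=(-.06,-.02));o=monitor.get_obs();print(o['ee_pos'],o['opening'],o['wrist_force'])
save(im,'sc20.png',(270,90,410,230),5)
im,d,p=cam('top'); save(im,'top20.png',(310,130,420,250),5)
```

```text
few 11
[ 0.66206845 -0.11729505  0.18201706] 0.009333118578038261 [ 0.04510698  0.40282238 -2.9372985 ]
```

View pics/sc20.png

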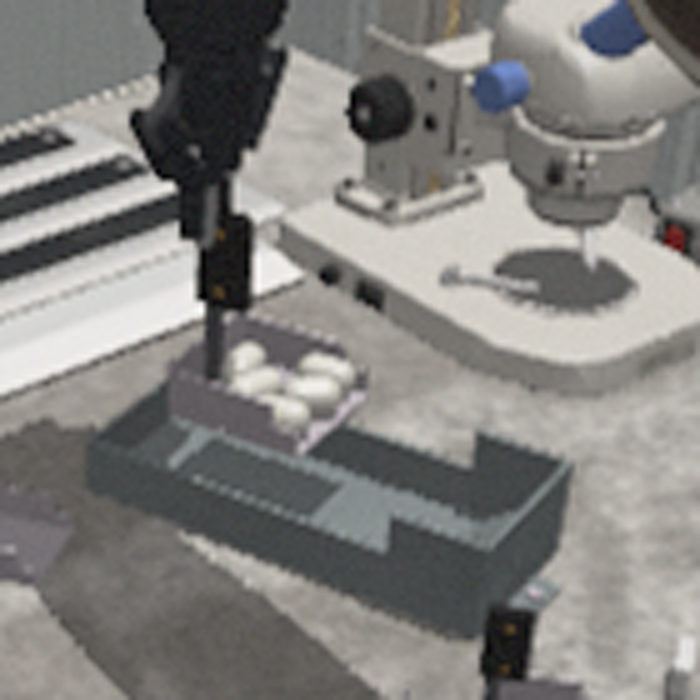

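View pics/top20.png

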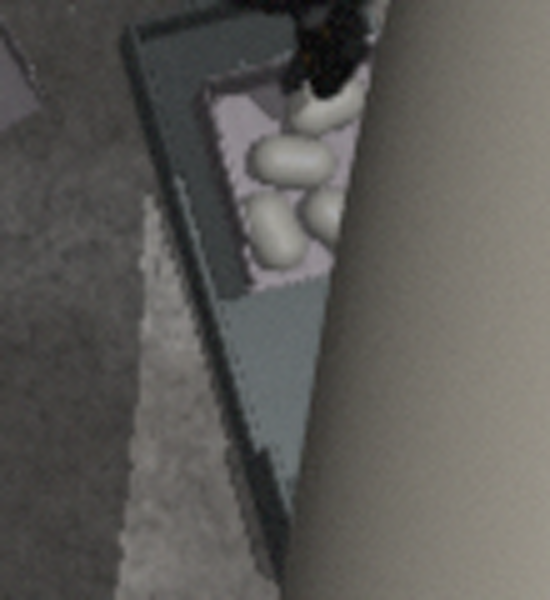

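Run:
```python
import numpy as np
s=np.array([3,7,11,15,19,23,27]+[30]*11+[27,23,19,15,11,7,3],float); S=np.cumsum(s)/s.sum()
p0=np.array([.662,-.1173]); p1=np.array([.495,.3555])+.070*np.array([np.cos(np.radians(35.7)),np.sin(np.radians(35.7))])
a0,a1=np.arctan2(p0[1],p0[0]),np.arctan2(p1[1],p1[0]); r0,r1=np.hypot(*p0),np.hypot(*p1); print(np.degrees([a0,a1]),r0,r1,p1)
P=p0;Y=0;R=[]
for f in S:
    a=a0+(a1-a0)*f; r=r0+(r1-r0)*f; q=np.array([r*np.cos(a),r*np.sin(a)]); d=np.round(q-P,4); P=P+d; y=round(21.8*f-Y,1); Y+=y; R.append([0,[float(d[0]),float(d[1]),0],float(round(y,1))])
for i in range(0,len(R),9): print(R[i:i+9])
print(P,Y)
```

```text
[-10.04796772  35.68674297] 0.6723118993443445 0.6794302646355961 [0.55184585 0.39634788]
[[0, [0.0006, 0.0029, 0], 0.1], [0, [0.0012, 0.0069, 0], 0.3], [0, [0.0018, 0.0108, 0], 0.4], [0, [0.0022, 0.0147, 0], 0.7], [0, [0.0023, 0.0188, 0], 0.7], [0, [0.002, 0.0228, 0], 0.9], [0, [0.0015, 0.0268, 0], 1.1], [0, [0.0003, 0.0299, 0], 1.2], [0, [-0.001, 0.0299, 0], 1.3]]
[[0, [-0.0023, 0.0298, 0], 1.2], [0, [-0.0037, 0.0297, 0], 1.2], [0, [-0.0049, 0.0296, 0], 1.2], [0, [-0.0063, 0.0293, 0], 1.2], [0, [-0.0075, 0.029, 0], 1.2], [0, [-0.0089, 0.0287, 0], 1.2], [0, [-0.0101, 0.0282, 0], 1.2], [0, [-0.0114, 0.0279, 0], 1.3], [0, [-0.0126, 0.0273, 0], 1.2]]
[[0, [-0.0123, 0.024, 0], 1.1], [0, [-0.0113, 0.0201, 0], 0.9], [0, [-0.0099, 0.0164, 0], 0.7], [0, [-0.008, 0.0127, 0], 0.7], [0, [-0.0062, 0.0092, 0], 0.4], [0, [-0.0039, 0.0058, 0], 0.3], [0, [-0.0018, 0.0024, 0], 0.1]]
[0.5518 0.3963] 21.799999999999994
```

Request:
{"fn": "drive_tool", "kwargs": {
  "plan": [
    [0, [0, 0, 0.004], 0],
    [0, [0, 0, 0.008], 0],
    [0, [0, 0, 0.012], 0],
    [0, [0, 0, 0.014], 0],
    [0, [0, 0, 0.008], 0],
    [0, [0, 0, 0.004], 0]
  ],
  "grip_force": 100
}}

```text
time: 28.12
ee_pos: [0.6626, -0.1173, 0.2329]
tcp_rot: [180.0, -0.0, 13.9]
wrist_force: [-0.2, 0.3, -3.5]
opening: 0.0097
```

Request:
{"fn": "drive_tool", "kwargs": {
  "plan": [
    [0, [0.0006, 0.0029, 0], 0.1],
    [0, [0.0012, 0.0069, 0], 0.3],
    [0, [0.0018, 0.0108, 0], 0.4],
    [0, [0.0022, 0.0147, 0], 0.7],
    [0, [0.0023, 0.0188, 0], 0.7],
    [0, [0.002, 0.0228, 0], 0.9],
    [0, [0.0015, 0.0268, 0], 1.1],
    [0, [0.0003, 0.0299, 0], 1.2],
    [0, [-0.001, 0.0299, 0], 1.3]
  ],
  "grip_force": 100
}}

```text
time: 29.25
ee_pos: [0.6732, 0.0486, 0.2321]
tcp_rot: [-180.0, -0.0, 20.7]
wrist_force: [-0.2, -0.4, -2.7]
opening: 0.0094
```

Request:
{"fn": "drive_tool", "kwargs": {
  "plan": [
    [0, [-0.0023, 0.0298, 0], 1.2],
    [0, [-0.0037, 0.0297, 0], 1.2],
    [0, [-0.0049, 0.0296, 0], 1.2],
    [0, [-0.0063, 0.0293, 0], 1.2],
    [0, [-0.0075, 0.029, 0], 1.2],
    [0, [-0.0089, 0.0287, 0], 1.2],
    [0, [-0.0101, 0.0282, 0], 1.2],
    [0, [-0.0114, 0.0279, 0], 1.3],
    [0, [-0.0126, 0.0273, 0], 1.2]
  ],
  "grip_force": 100
}}

```text
time: 30.38
ee_pos: [0.6046, 0.3079, 0.2321]
tcp_rot: [-180.0, -0.0, 31.6]
wrist_force: [-1.0, -0.6, -2.8]
opening: 0.0095
```

Request:
{"fn": "drive_tool", "kwargs": {
  "plan": [
    [0, [-0.0123, 0.024, 0], 1.1],
    [0, [-0.0113, 0.0201, 0], 0.9],
    [0, [-0.0099, 0.0164, 0], 0.7],
    [0, [-0.008, 0.0127, 0], 0.7],
    [0, [-0.0062, 0.0092, 0], 0.4],
    [0, [-0.0039, 0.0058, 0], 0.3],
    [0, [-0.0018, 0.0024, 0], 0.1],
    [0, [0, 0, 0], 0]
  ],
  "grip_force": 100
}}

```text
time: 31.38
ee_pos: [0.5523, 0.3961, 0.2321]
tcp_rot: [180.0, 0.0, 35.7]
wrist_force: [0.1, 0.6, -2.6]
opening: 0.0096
```

Run:
```python
from h import *
im,k=tilt('scene',rng=(-.1,-.02));o=monitor.get_obs();print(o['ee_pos'],o['tcp_rot'],o['opening'],o['wrist_force'])
save(im,'sc21.png',(120,150,280,320),4)
im,d,p=cam('top'); save(im,'top21.png',(90,140,230,270),5)
```

```text
n 65 pitch(lip up +) 1.2 roll 6.5 z under tcp -0.1096 med r 0.0010 x rng -0.094 -0.028
[0.55238067 0.39602714 0.23211477] [ 1.79994010e+02 -2.01421454e-03  3.56993177e+01] 0.009248006166218868 [ 0.07585222  0.10397851 -2.3876666 ]
```

View pics/sc21.png

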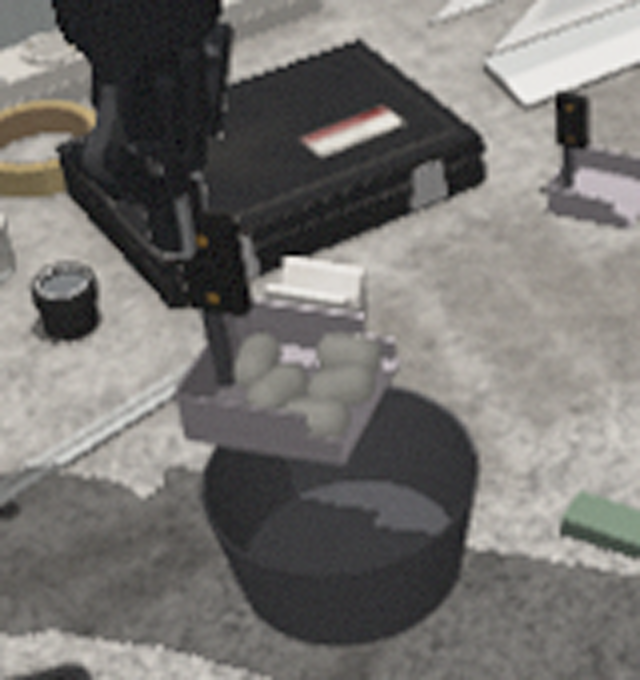

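View pics/top21.png

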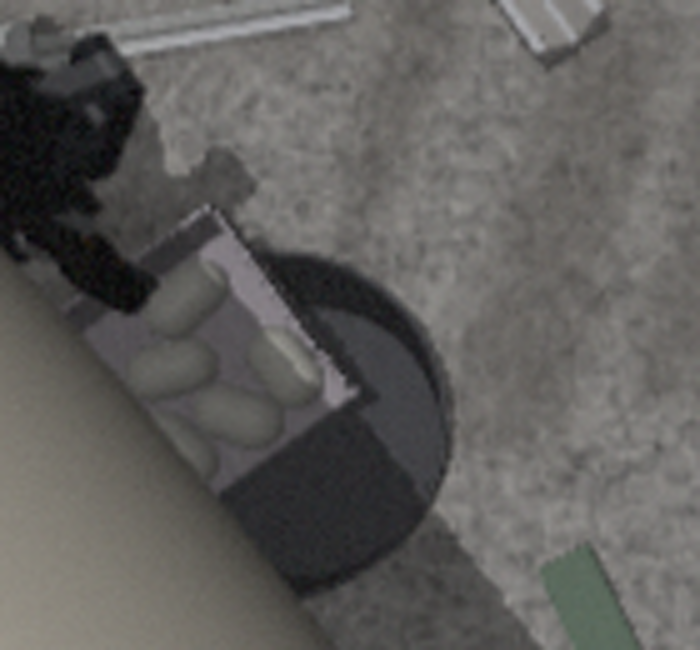

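Request:
{"fn": "drive_tool", "kwargs": {
  "plan": [
    [0, [0, 0, -0.004], 0],
    [0, [0, 0, -0.007], 0],
    [0, [0, 0, -0.007], 0],
    [0, [0, 0, -0.004], 0],
    [0, [0, 0, 0], 0]
  ],
  "grip_force": 20
}}

```text
time: 32.1
ee_pos: [0.552, 0.3962, 0.2096]
tcp_rot: [-180.0, 0.0, 35.7]
wrist_force: [0.3, -0.5, -1.9]
opening: 0.0095
```

Request:
{"fn": "drive_tool", "kwargs": {
  "plan": [
    [0.13, [0, 0, 0], 0],
    [0.135, [0, 0, 0], 0],
    [0.1375, [0, 0, 0], 0]
  ],
  "grip_force": 20
}}

```text
time: 32.48
ee_pos: [0.5522, 0.3964, 0.2103]
tcp_rot: [180.0, -0.0, 35.7]
wrist_force: [0.7, 0.3, -3.5]
opening: 0.0121
```

Run:
```python
from h import *
im,k=tilt('scene',rng=(-.1,-.02));o=monitor.get_obs();print(o['ee_pos'],o['tcp_rot'],o['opening'],o['wrist_force'])
save(im,'sc22.png',(120,150,280,320),4)
```

```text
n 62 pitch(lip up +) 0.3 roll 1.6 z under tcp -0.1116 med r 0.0009 x rng -0.091 -0.025
[0.55220869 0.39637257 0.21020428] [ 1.79998818e+02 -1.15995630e-02  3.57260060e+01] 0.011669898575758484 [-0.24093853 -0.77153088 -3.23229594]
```

View pics/sc22.png

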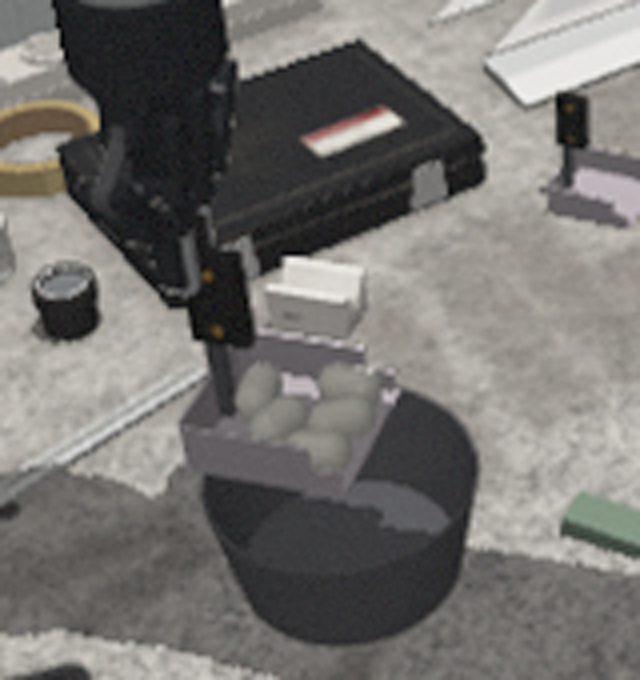

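Request:
{"fn": "drive_tool", "kwargs": {
  "plan": [
    [0.1385, [0, 0, 0], 0],
    [0.1385, [0, 0, 0], 0]
  ],
  "grip_force": 20
}}

```text
time: 32.78
ee_pos: [0.5522, 0.3963, 0.2101]
tcp_rot: [-180.0, -0.0, 35.7]
wrist_force: [0.5, -0.0, -3.2]
opening: 0.0116
```

Run:
```python
from h import *
im,k=tilt('scene',rng=(-.1,-.02));o=monitor.get_obs();print(o['opening'],o['wrist_force'])
save(im,'sc23b.png',(120,150,280,320),4)
```

```text
few 15
0.012035165702945156 [-0.10468475 -0.33781956 -2.75779701]
```

View pics/sc23b.png

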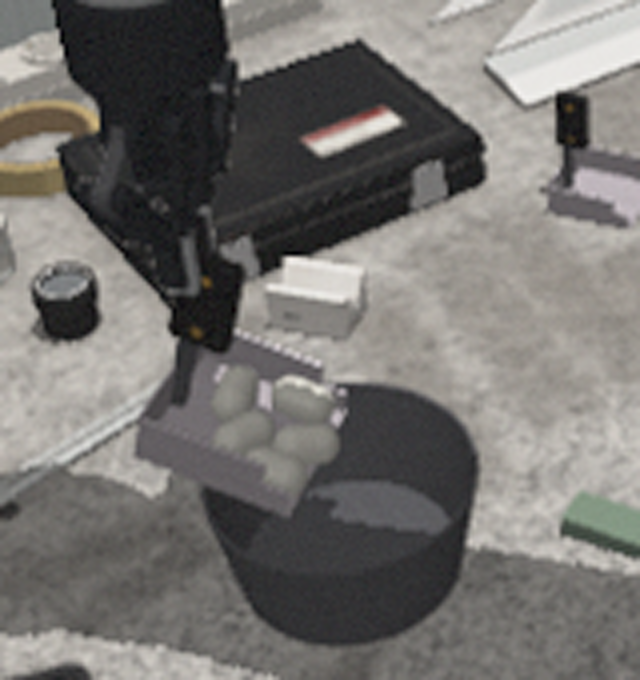

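Request:
{"fn": "drive_tool", "kwargs": {
  "plan": [
    [0.1385, [0, 0, 0], 0],
    [0.1385, [0, 0, 0], 0]
  ],
  "grip_force": 20
}}

```text
time: 33.08
ee_pos: [0.5522, 0.3963, 0.2102]
tcp_rot: [180.0, -0.0, 35.7]
wrist_force: [-0.5, 1.4, -1.6]
opening: 0.0119
```

Run:
```python
from h import *
im,k=tilt('scene',rng=(-.1,-.02));o=monitor.get_obs();print(o['opening'],o['wrist_force'])
save(im,'sc24.png',(120,150,280,320),4)
```

```text
few 19
0.01200491978938009 [ 0.42295583 -0.48027133 -1.49868031]
```

View pics/sc24.png

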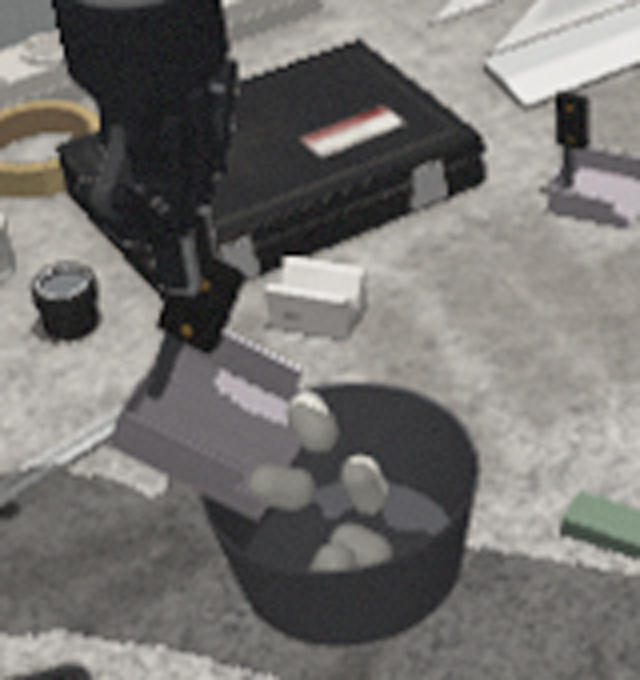

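Request:
{"fn": "drive_tool", "kwargs": {
  "plan": [
    [0, [0, 0, 0], 0],
    [0, [0, 0, 0], 0],
    [0, [0, 0, 0], 0]
  ],
  "grip_force": 60
}}

```text
time: 33.5
ee_pos: [0.5522, 0.3963, 0.2101]
tcp_rot: [180.0, -0.0, 35.7]
wrist_force: [-0.4, 0.4, -1.8]
opening: 0.0103
```

Run:
```python
from h import *
im,k=tilt('scene',rng=(-.1,-.02));o=monitor.get_obs();print(o['opening'],o['wrist_force'])
save(im,'sc25.png',(120,150,280,320),4)
im,d,p=cam('top'); save(im,'top25.png',(90,140,230,270),5)
```

```text
n 59 pitch(lip up +) -25.1 roll 2.7 z under tcp -0.1210 med r 0.0010 x rng -0.041 -0.02
0.010330390596576772 [ 0.08765178  0.15656273 -1.50068004]
```

View pics/sc25.png

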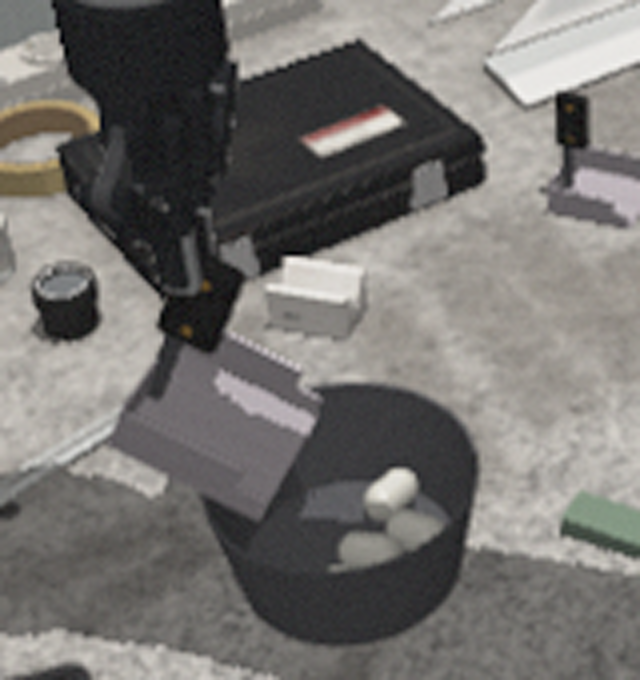

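View pics/top25.png

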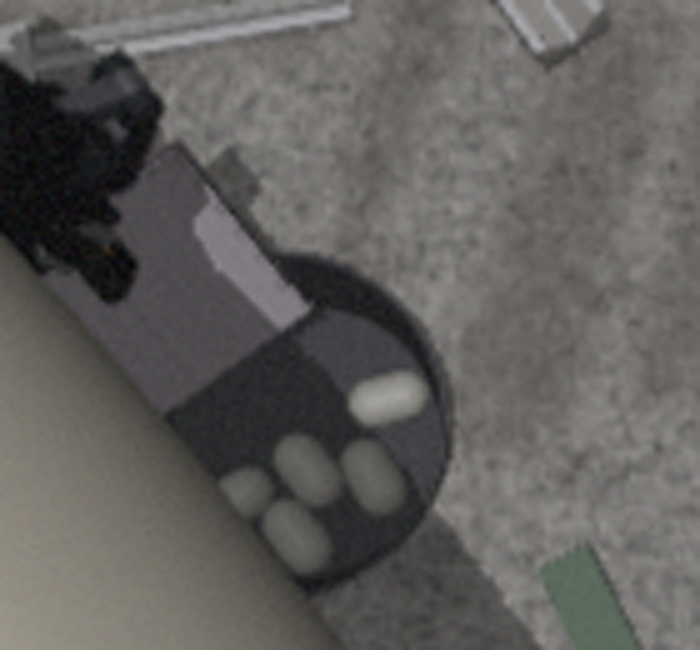

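Request:
{"fn": "drive_tool", "kwargs": {
  "plan": [
    [0, [0, 0, 0.02], 0],
    [0, [0, 0, 0.03], 0],
    [0, [0.005, -0.025, 0], -1],
    [0, [0.011, -0.05, 0], -3],
    [0, [0.011, -0.05, 0], -3],
    [0, [0.011, -0.05, 0], -3],
    [0, [0.009, -0.042, 0], -3],
    [0, [0.005, -0.022, -0.02], -3],
    [0, [0, 0, -0.04], 0],
    [0, [0, 0, -0.03], 0]
  ],
  "grip_force": 60
}}

```text
time: 34.85
ee_pos: [0.604, 0.1567, 0.1686]
tcp_rot: [-180.0, 0.0, 19.7]
wrist_force: [0.1, -1.1, -2.3]
opening: 0.0103
```

Request:
{"fn": "drive_tool", "kwargs": {
  "plan": [
    [0, [0, 0, -0.012], 0],
    [0, [0, 0, 0], 0]
  ],
  "grip_force": 20
}}

```text
time: 35.1
ee_pos: [0.604, 0.1574, 0.158]
tcp_rot: [-180.0, 0.0, 19.7]
wrist_force: [-0.1, 0.6, -1.5]
opening: 0.0106
```

Run:
```python
from h import *
im,k=tilt('scene',rng=(-.1,-.01));o=monitor.get_obs();print(o['ee_pos'],o['tcp_rot'],o['opening'],o['wrist_force'])
save(im,'sc26.png',(120,130,330,330),4*.95)
im,d,p=cam('top'); save(im,'top26.png',(90,120,300,300),3.5)
```

```text
n 319 pitch(lip up +) -22.5 roll 0.3 z under tcp -0.1249 med r 0.0020 x rng -0.1 -0.01
[0.60439936 0.15753662 0.15907398] [ 1.79994926e+02 -5.25576595e-02  1.97396704e+01] 0.01014215176237312 [-0.15692826  0.44989714 -0.8032586 ]
```

View pics/sc26.png

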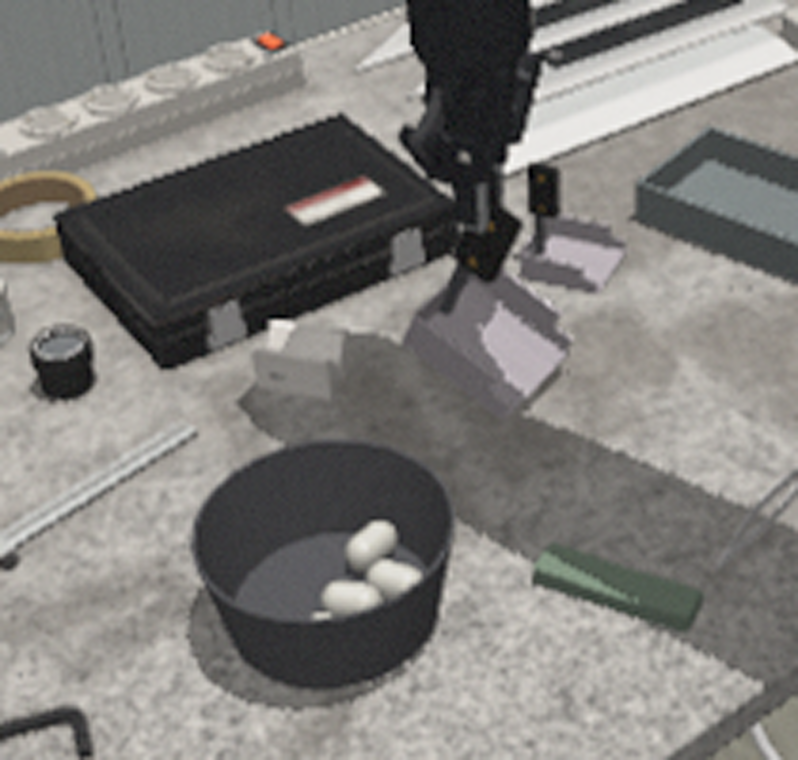

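View pics/top26.png

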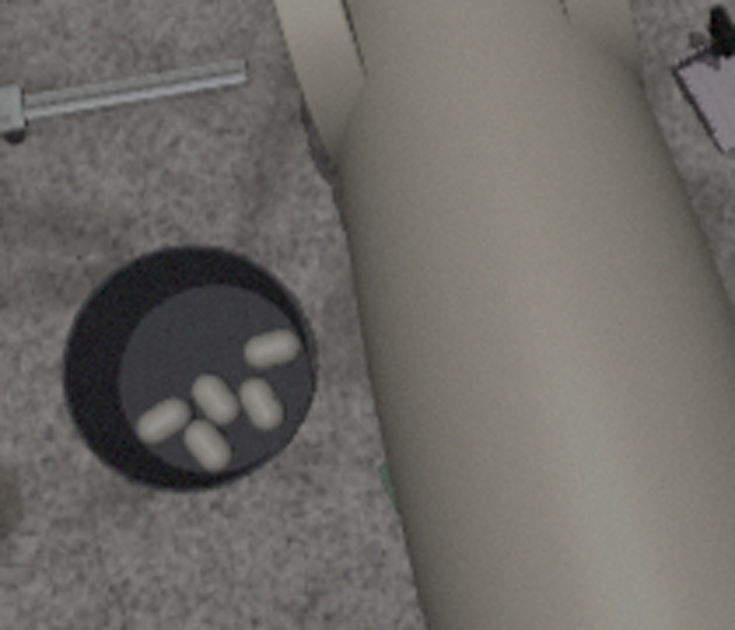

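Request:
{"fn": "drive_tool", "kwargs": {
  "plan": [
    [0, [0, 0, -0.01], 0],
    [0.13, [0, 0, -0.006], 0],
    [0.13, [0, 0, -0.005], 0],
    [0.13, [0, 0, -0.005], 0],
    [0.13, [0, 0, 0], 0]
  ],
  "grip_force": 20
}}

```text
time: 35.83
ee_pos: [0.61, 0.1593, 0.1413]
tcp_rot: [179.9, -1.2, 19.7]
wrist_force: [9.2, 4.9, 37.7]
opening: 0.0115
```

Run:
```python
from h import *
im,k=tilt('scene',rng=(-.1,-.01));o=monitor.get_obs();print(o['ee_pos'],o['tcp_rot'],o['opening'],o['wrist_force'])
```

```text
n 330 pitch(lip up +) -11.6 roll -1.7 z under tcp -0.1254 med r 0.0020 x rng -0.1 -0.01
[0.60995492 0.15925492 0.14130786] [179.93397858  -1.16891103  19.74539666] 0.011232486903897458 [ 9.33796267  3.98247543 38.52568642]
```

Request:
{"fn": "drive_tool", "kwargs": {
  "plan": [
    [0, [0, 0, 0.005], 0],
    [0, [0, 0, 0.004], 0],
    [0.135, [0, 0, 0], 0],
    [0.138, [0, 0, 0], 0],
    [0.139, [0, 0, -0.002], 0],
    [0.1395, [0, 0, -0.003], 0],
    [0.14, [0, 0, -0.003], 0]
  ],
  "grip_force": 20
}}

```text
time: 36.75
ee_pos: [0.6045, 0.1575, 0.1331]
tcp_rot: [-180.0, -0.0, 19.7]
wrist_force: [1.4, 2.4, 3.6]
opening: 0.0123
```

Run:
```python
from h import *
im,k=tilt('scene',rng=(-.1,-.01));o=monitor.get_obs();print(o['ee_pos'],o['tcp_rot'],o['opening'],o['wrist_force']);save(im,'sc27.png',(200,130,320,250),5)
```

```text
n 342 pitch(lip up +) -11.8 roll 0.3 z under tcp -0.1167 med r 0.0020 x rng -0.1 -0.01
[0.60423003 0.15744305 0.13251391] [-1.79988714e+02  2.30065333e-03  1.97276936e+01] 0.011745756147700773 [2.23890065 1.72987676 2.76517888]
```

View pics/sc27.png

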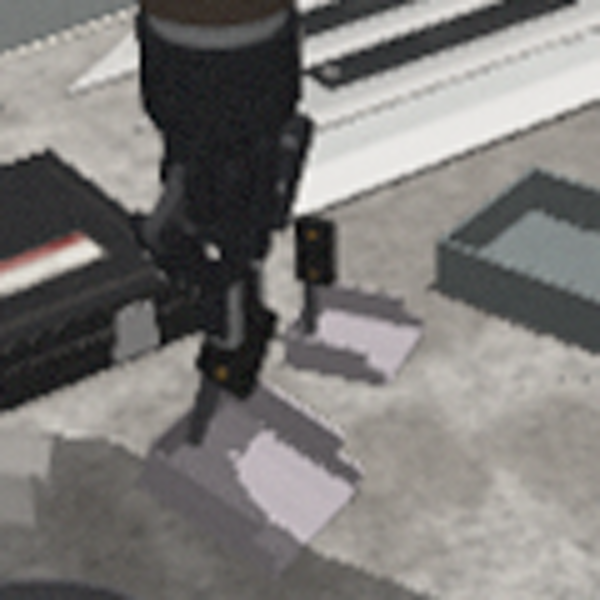

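Request:
{"fn": "drive_tool", "kwargs": {
  "plan": [
    [0.14, [0, 0, -0.003], 0],
    [0.14, [0, 0, -0.003], 0],
    [0.14, [0, 0, -0.003], 0],
    [0.14, [0, 0, -0.002], 0],
    [0.14, [0, 0, 0], 0]
  ],
  "grip_force": 20
}}

```text
time: 37.42
ee_pos: [0.6041, 0.1573, 0.1218]
tcp_rot: [-180.0, 0.0, 19.7]
wrist_force: [1.2, 1.7, 2.9]
opening: 0.0119
```

Run:
```python
from h import *
im,k=tilt('scene',rng=(-.075,-.01));o=monitor.get_obs();print(o['ee_pos'],o['tcp_rot'],o['opening'],o['wrist_force']);save(im,'sc28.png',(200,130,320,250),5)
```

```text
n 263 pitch(lip up +) -13.8 roll 0.6 z under tcp -0.1059 med r 0.0013 x rng -0.075 -0.01
[0.6040768  0.15732011 0.12181137] [-1.79994921e+02  1.98764849e-02  1.97244205e+01] 0.01221662318453472 [1.93812947 2.23500835 3.33607953]
```

View pics/sc28.png

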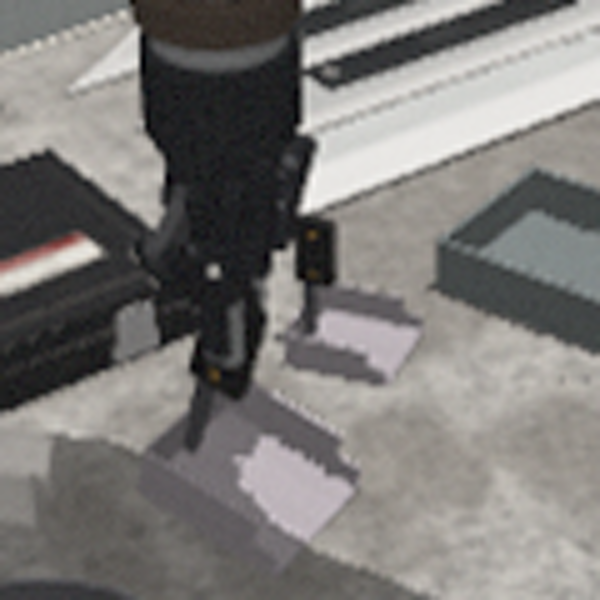

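Request:
{"fn": "drive_tool", "kwargs": {
  "plan": [
    [0.145, [0, 0, 0], 0],
    [0.16, [0, 0, 0], 0],
    [0.3, [0, 0, 0], 0],
    [0.6, [0, 0, 0], 0],
    [0.8, [0, 0, 0], 0]
  ],
  "grip_force": 20
}}

```text
time: 38.1
ee_pos: [0.6041, 0.1573, 0.122]
tcp_rot: [180.0, 0.0, 19.7]
wrist_force: [0.5, 0.7, -1.1]
opening: 0.0615
```

Run:
```python
from h import *
im,k=tilt('scene',rng=(-.075,-.01));o=monitor.get_obs();print(o['ee_pos'],o['tcp_rot'],o['opening'],o['wrist_force']);save(im,'sc29.png',(200,130,320,250),5)
```

```text
n 245 pitch(lip up +) -3.3 roll 0.7 z under tcp -0.1167 med r 0.0011 x rng -0.075 -0.01
[0.60416001 0.15732406 0.12207753] [-1.79999236e+02  7.16392292e-04  1.97235517e+01] 0.06703366386136622 [-0.23493237  0.26821601  0.45330432]
```

View pics/sc29.png

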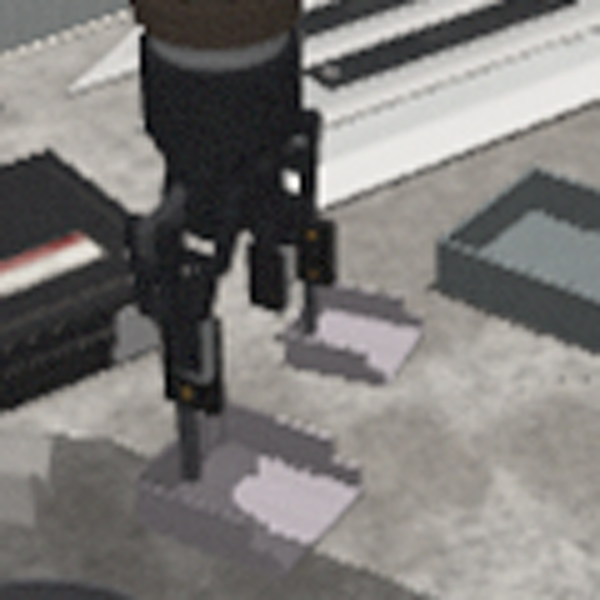

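Request:
{"fn": "drive_tool", "kwargs": {
  "plan": [
    [0.8, [0, 0, 0.03], 0],
    [0.8, [0, 0, 0.05], 0],
    [0.8, [0, 0, 0.06], 0],
    [0.8, [-0.04, -0.04, 0.02], 0],
    [0.8, [-0.04, -0.04, 0], 0],
    [0.8, [-0.04, -0.04, 0], 0],
    [0.8, [-0.04, -0.04, 0], 0],
    [0.8, [-0.04, -0.04, 0], 0],
    [0.8, [-0.04, -0.04, 0], 0],
    [0.8, [0, 0, 0], 0]
  ]
}}

```text
time: 39.4
ee_pos: [0.3623, -0.0845, 0.283]
tcp_rot: [179.9, -0.1, 19.5]
wrist_force: [0.2, -0.7, 0.9]
opening: 0.0677
```

Run:
```python
from h import *
im,d,p=cam('scene'); save(im,'scF.png'); W=cloud(d,p); 
def chk(im,d,p,n):
    W=cloud(d,p); C=im.astype(int)
    m=(abs(W[...,0]-.56)<.05)&(abs(W[...,1]-.14)<.05)&(C.sum(2)>420)&(C[...,0]-C[...,1]>6)&(W[...,2]<.03)
    P=W[m]; 
    if len(P)<30: print(n,'few',len(P)); return
    A=np.c_[P[:,:2],np.ones(len(P))]; k=np.linalg.lstsq(A,P[:,2],rcond=None)[0]; print(n,len(P),'slopes deg',np.degrees(np.arctan(k[:2])),'z mean',P[:,2].mean())
chk(im,d,p,'scene')
im,d,p=cam('top'); save(im,'topF.png'); chk(im,d,p,'top'); print(monitor.get_obs()['ee_pos'])
W=cloud(d,p);X,Y,Z=W[...,0],W[...,1],W[...,2]
m=(abs(X-.5)<.12)&(abs(Y-.37)<.12)&(Z>.062)&(Z<.08); print('pot',m.sum(),cv2.minEnclosingCircle(np.c_[X[m],Y[m]].astype(np.float32)*1000))
```

```text
scene 317 slopes deg [0.2988927  5.03801108] z mean 0.004589221790327791
top 371 slopes deg [0.13813956 0.53239652] z mean 0.0011458957777557347
[ 0.36417908 -0.08293196  0.28245864]
pot 450 ((495.0509948730469, 355.501220703125), 75.34808349609375)
```

View pics/scF.png

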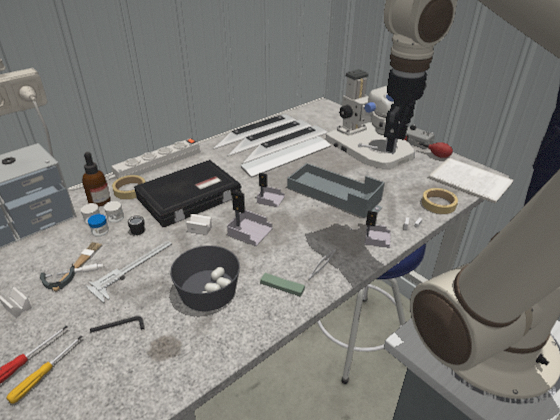

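View pics/topF.png

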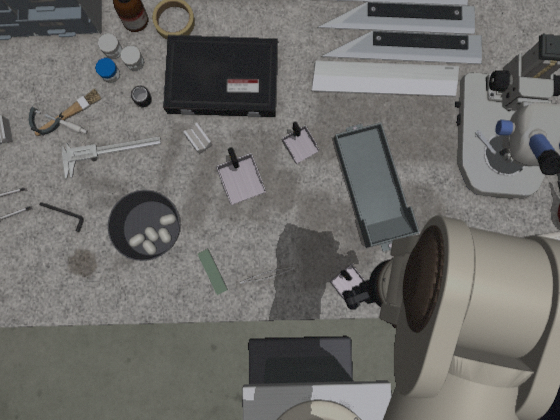

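Run:
```python
from h import *
print(job.job_done(), monitor.get_obs()['time'])
```

```text
the job is handed in; nothing more can be done
the job is handed in; nothing more can be done
```

The job is handed in: all five white pieces are in the pot, and the scoop stands on its flat base on the bench between the pot and the tray. It took about 40 s of the 72 s allowed.

**What I did:** I gripped the scoop high on its paddle and pushed it along the tray and up the ramp, which picked up all five pieces. I carried it slowly, lip slightly up, over the pot. There I loosened the grip until the scoop swung lip-down to about 25° and emptied.

**Last checks, with the arm clear:**
- **Pieces:** the top picture shows five pieces in the pot, and none in the tray, the scoop or on the bench.
- **Pot:** its rim centre measured (0.495, 0.3555) m before and after.
- **V block and stone:** they are at the same pixels as at the start. I compared them by eye only.
- **Scoop:** the top camera shows its floor level to within about 0.6°.

**What disagreed or went wrong:**
- **Level check:** the scene camera gave a 5° slope for the scoop floor in one direction. I put this down to points on the scoop's side wall, but did not confirm it.
- **Early slips:** during grip tests the empty scoop dropped about 35 mm, flat onto the bench. Later it landed on the tray's far wall at about 30 N.
- **Setting down:** my first attempt to press the scoop flat at the end reached about 38 N at the wrist. I eased off and let it settle by releasing it.

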